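# Wind a card feeder on by exactly three turns

## Robot

A 7-joint arm with a two-finger parallel gripper is mounted at the origin on the work surface. World frame = base frame: x ahead of the robot, y to its left, z up, the work surface at z = 0. Lengths are in m, angles in rad, forces in N, time in s.
With the tool pointing down it reaches from about 0.35 to 0.9 m from the base axis. Payload 8.1 kg.
Tool frame: the origin (TCP) lies at the very end of the fingers, on their centre line; the grasp point (between the pads) lies 19 mm behind it; z points along the fingers, y is the direction in which the jaws open and shut (so a half turn about z gives the same grasp; the last joint's range is limited). The gripper opens to 92 mm and grips with 3 to 60 N. Pads are 19 mm wide; open, the fingers measure 130 mm over their backs; the gripper's body (75 mm by 190 mm) begins 47 mm behind the grasp point.
Start: joints at [-1.407, 0.434, 0.025, 1.573, -0.012, 1.134, -0.075], TCP at [0.165, 0.603, 0.195] pointing down, gripper open.
Joint ranges: [-2.62, 2.62], [-0.44, 2.09], [-1.27, 1.32], [0.08, 2.57], [-1.32, 4.46], [0.12, 2], [-2.74, 2.74]. Speed limits (rad/s): [2.22, 2.22, 3.01, 3.01, 3.14, 3.14, 3.14].

## Interface

Orientations are given as a rotation vector (axis times angle).
In Python, from cell import observe, get_image, sign_off gives the robot as it stands.
- The arm moves only by the tool arm_command, never from a script. Its argument "deltas" is a list of rows, each an object with "xyz": the shift along the tool's x, y, z in cm, a list of three; "turn": the turn about the tool's z in degrees; "jaw": the closure in counts, from 0 (fully open) to 255 (shut). A call has 1 to 5 rows; each row is the pose to reach, as a shift and turn from the pose measured when the call began, along the tool's axes at that moment; what a row does not reach only later rows make up. A row lasts 1/12 s, in which the tool goes at most 41.7 mm and 7.16 degrees, less where a joint would pass 70% of its speed; a pose out of reach is approached as far as the arm can. A call with a gripper value outside its range is refused whole. The fingers move at their own pace and stop on an object; "force" is the grip in N (left out, the last holds). Time passes only in rows, so rows that repeat a pose let the fingers close. It gives the time, the measured TCP pose, the force and the opening at its end, in the units of the state.
- observe(): the state, without advancing time (a new reading comes with each control period).
- get_image(name): name is "scene" or "top" or "wrist"; returns a dict with "frame" (400x640x3 uint8, red, green, blue), "depth" (400x640 float32, m along the optical axis (not along the pixel's ray), 0 where there is no reading), "camera_matrix" (3x3 intrinsics, pixels), "cam_to_world" (4x4, takes a point from camera to world coordinates). Camera axes: x right, y up, looking along -z (the intrinsics and any distortion apply to the point x, -y, -z); pixel columns grow to the right and rows downward; lengths in m; the calibration is good to about 2 mm. A picture is of the moment at which its call begins.
- sign_off(): hands the job in, once; it reports no verdict.
The state is a dict: "clock": time; "joints": joint angles; "dq": joint speeds; "joint_efforts": joint torques, N m; "position": TCP position; "ee_rot": TCP orientation; "force": force on the tool from outside, world axes, zero at the start; "ft_torque": the same for the moment, N m; "width": opening from 0.0 (shut) to 1.0 (fully open).
Only numpy, scipy, OpenCV 4.12 (cv2) and the standard library are available. Lean on these libraries where they do the work, as an engineer would, in place of code of your own. Each camera call takes 0.05 s, during which the arm holds its last target.

## Task

The hand-cranked card feeder has been left part-wound. Wind its crank anticlockwise (seen from above) until it comes gently up against its soft home stop, without forcing the stop, then give it exactly three full turns clockwise counted from that stop, and last of all throw the yellow-knobbed brake lever fully over, away from the side it leans to, to keep the setting. Let go of everything and do not disturb the other things on the bench or on the feeder.

Things in the scene. Friction and masses are not known exactly. Their poses are not given: they have to be found in the camera images.
- feeder: the card feeder, fixed to the bench: low white housing 300 (x) x 360 (y) x 70 mm tall, blue stripe on its front; origin under its centre, own x from the striped front to the back, z up; its yaw is within 0.3 rad of the world's. On top: the crank (30 mm before the middle, 75 mm to +y), the brake lever (30 mm before, 105 mm to -y), and along the back a row of cards 46 mm tall
- crank: the crank, a flat steel arm on a round hub, turning level; origin on its upright axis 90 mm above the bench, x towards the knob. Arm top 104 mm above the bench; only the knob is higher. Steady drag 0.22 N m (about 5 N at the knob), stays where left, no detents or marks. Found 0.35 to 0.9 turns clockwise of its home stop; runs free for 6 turns clockwise of the stop
- crank_axis (a point): a point on the crank's axis, 130 mm above the bench, level with the knob's middle. The direction of the home stop is random and can only be felt: an elastic buffer that yields 0.085 rad for every 5 N pushed at the knob beyond the drag; forcing it by more than 0.35 rad (about 25 N in all) spoils it
- crank_knob (a point): the middle of the red crank knob, an upright red cylinder 24 mm in diameter, 42 mm tall (108 to 150 mm above the bench), that spins freely on its spindle, 45 mm from the crank's axis
- pusher (a point): top middle of the blue pusher plate behind the row of cards (117 mm above the bench). A fine screw driven by the crank moves it and the cards only 2 mm to the feeder's +y per clockwise turn; at the home stop it stands at y = -64 mm, x = 110 mm in the feeder's frame. Too slow to count turns by closely
- brake_tip (a point): centre of the yellow ball, 26 mm in diameter, on the end of the brake lever. The lever is 75 mm long to here and swings in a plane along the feeder's x about a level pivot 92 mm above the bench; it leans 0.5 rad to the feeder's front (-x) when off
- brake (a joint): brake lever angle, rad: about 0 to 0.1 as found (off, leaning to the front), 1.0 fully over (leaning to the back, +x). Light friction, stays where left
- vial: bystander: small amber vial standing on the feeder, 24 mm across, 45 mm tall; origin under its centre
- jar: bystander: small white jar standing on the feeder beside the lever, 34 mm across, 40 mm tall; origin under its centre
- tube_rack: bystander: blue rack of eight capped tubes, 90 x 160 mm, 96 mm tall; origin under its centre
- reagent: bystander: amber reagent bottle, 66 mm across, 130 mm tall; origin under its centre
- tip_box: bystander: box of pipette tips with an orange lid, 120 x 85 x 62 mm; origin under its centre
- beaker: bystander: clear cup, 76 mm across, 90 mm tall; origin under its centre
- scanner: bystander: hand scanner in its stand, 90 mm across at the foot, about 170 mm tall; origin under the foot's centre

How it is judged:
By the outcome, as a careful person would: the job done as asked, in the order asked, and still so for the second after the job is handed in, with the robot touching nothing.
It also fails if it takes over 72 s, if anything falls off the work surface, if the arm or the gripper's body presses on something with over 40 N, if the wrist force passes 120 N, or if a joint passes its speed limit or range.

## Working session

There is one attempt and no reset: what is moved stays moved. The work goes in short steps, Python scripts to look and compute and a tool call to move; the robot and the scene stay as the last step left them, time stands still between calls to the robot, and variables do not carry over. Pictures are saved under pics/ and viewed, and the job is handed in when it is done.

Besides the shell and the picture viewer there is one more tool, called as name([rows], argument=value, ...), one row to a line, values as JSON. arm_command: Moves the arm, as the interface text tells. Its arguments: {"type":"object","properties":{"deltas":{"type":"array","items":{"type":"object","properties":{"xyz":{"type":"array","items":{"type":"number"}},"turn":{"type":"number"},"jaw":{"type":"number"}}}},"force":{"type":"number"}},"required":["deltas"]}

```bash
ls; mkdir -p pics
python3 - <<'E'
from cell import observe,get_image
import cv2,numpy as np
s=observe()
print(s)
for n in ["scene","top","wrist"]:
    d=get_image(n); cv2.imwrite(f"pics/{n}0.png",d["frame"][:,:,::-1]); np.savez(f"{n}0.npz",**d)
    print(n,d["camera_matrix"],d["cam_to_world"])
E
```

```text
pics
{'clock': 0.0, 'joints': array([-1.40657447,  0.43519714,  0.02496035,  1.57408687, -0.01158726,
        1.13401114, -0.0751204 ]), 'dq': array([ 1.49968141e-04, -7.37680455e-04, -8.99815916e-04, -1.56266644e-04,
       -5.74445171e-04, -3.13825538e-05,  5.20882489e-04]), 'joint_efforts': array([-6.75218780e-04, -6.67831492e+01,  9.84431393e-01, -3.14470804e+01,
       -6.07314846e-02,  4.26776439e-02,  1.82213312e-04]), 'position': array([0.16470091, 0.60232726, 0.19396489]), 'ee_rot': array([-4.17986476e-01, -3.11360016e+00,  2.44502591e-03]), 'force': array([-0.32422968,  0.63615629,  0.17506987]), 'ft_torque': array([ 0.05359149, -0.00101313, -0.04843909]), 'width': 0.9988960533705635}
scene [[511.35665494   0.         324.09928931]
 [  0.         511.35665494 194.98996504]
 [  0.           0.           1.        ]] [[ 0.88279668 -0.2903738   0.36926019  1.09124121]
 [ 0.4697361   0.55277283 -0.68832419 -1.08748696]
 [-0.00424569  0.78110515  0.62438507  1.0656711 ]
 [ 0.          0.          0.          1.        ]]
top [[470.49610848   0.         327.14720053]
 [  0.         470.49610848 197.4917919 ]
 [  0.           0.           1.        ]] [[-0.02139206  0.98175237 -0.1889568   0.2386382 ]
 [-0.99974747 -0.01970487  0.01080329 -0.01404441]
 [ 0.00688279  0.18914019  0.98192597  1.68726855]
 [ 0.          0.          0.          1.        ]]
wrist [[346.3195723    0.         318.0943144 ]
 [  0.         346.3195723  202.30731396]
 [  0.           0.           1.        ]] [[ 0.26323539 -0.91946367 -0.29205084  0.08344863]
 [ 0.96472925  0.25020971  0.08180814  0.62438345]
 [-0.00214566 -0.30328478  0.95289755  0.38352445]
 [ 0.          0.          0.          1.        ]]
```

View pics/scene0.png

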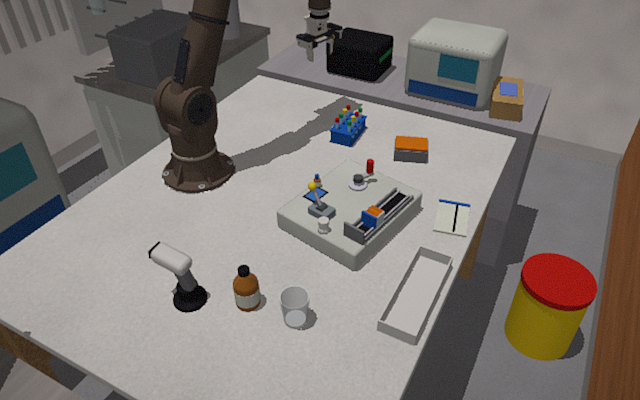

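View pics/top0.png

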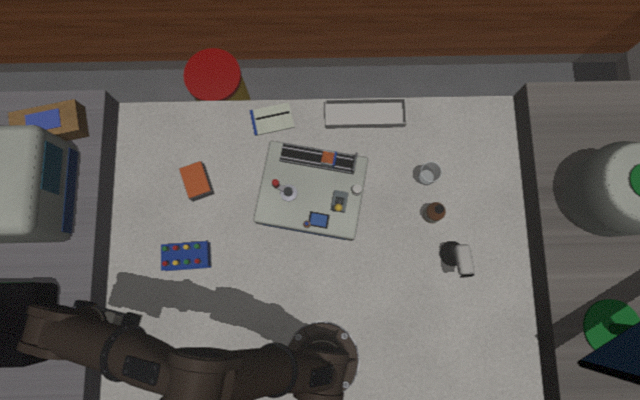

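```bash
cat > h.py <<'E'
import numpy as np,cv2
from scipy.spatial.transform import Rotation as R
def ray(d,u,v):
    K=d["camera_matrix"];T=d["cam_to_world"]
    c=np.array([(u-K[0,2])/K[0,0],-(v-K[1,2])/K[1,1],-1.0])
    return T[:3,3],T[:3,:3]@c
def onplane(d,u,v,z):
    o,r=ray(d,u,v);t=(z-o[2])/r[2];return o+t*r
def tri(d1,p1,d2,p2):
    o1,r1=ray(d1,*p1);o2,r2=ray(d2,*p2)
    r1=r1/np.linalg.norm(r1);r2=r2/np.linalg.norm(r2)
    A=np.stack([r1,-r2],1);s=np.linalg.lstsq(A,o2-o1,rcond=None)[0]
    a=o1+s[0]*r1;b=o2+s[1]*r2;return (a+b)/2,np.linalg.norm(a-b)
def proj(d,P):
    K=d["camera_matrix"];T=d["cam_to_world"]
    c=T[:3,:3].T@(np.asarray(P)-T[:3,3]);c=c/-c[2]
    return K[0,2]+K[0,0]*c[0],K[1,2]-K[1,1]*c[1]
def blob(d,lo,hi,box=None):
    hsv=cv2.cvtColor(d["frame"],cv2.COLOR_RGB2HSV)
    m=cv2.inRange(hsv,np.array(lo),np.array(hi))
    if box:
        k=np.zeros_like(m);k[box[1]:box[3],box[0]:box[2]]=255;m&=k
    ys,xs=np.nonzero(m);return xs.mean(),ys.mean(),len(xs),(xs.min(),ys.min(),xs.max(),ys.max())
E
python3 - <<'E'
from h import *
S=dict(np.load("scene0.npz"));T=dict(np.load("top0.npz"))
for n,d,b in [("scene",S,(270,140,430,270)),("top",T,(245,130,375,245))]:
    f=d["frame"][b[1]:b[3],b[0]:b[2],::-1];k=5 if n=="scene" else 5
    cv2.imwrite(f"pics/{n}0c.png",cv2.resize(f,None,fx=k,fy=k,interpolation=cv2.INTER_CUBIC)[:600])
print(blob(S,(0,150,80),(8,255,255),(360,150,380,180)),blob(T,(0,130,60),(8,255,255),(265,175,285,195)))
print(blob(S,(18,130,100),(33,255,255),(300,170,330,200)),blob(T,(18,130,80),(33,255,255),(325,195,350,220)))
E
```

```text
(np.float64(369.46268656716416), np.float64(165.37313432835822), 67, (np.int64(367), np.int64(159), np.int64(373), np.int64(172))) (np.float64(274.88461538461536), np.float64(182.57692307692307), 26, (np.int64(272), np.int64(180), np.int64(277), np.int64(185)))
(np.float64(311.6470588235294), np.float64(185.52941176470588), 51, (np.int64(308), np.int64(182), np.int64(315), np.int64(189))) (np.float64(337.97297297297297), np.float64(207.1081081081081), 37, (np.int64(335), np.int64(204), np.int64(341), np.int64(210)))
```

View pics/scene0c.png

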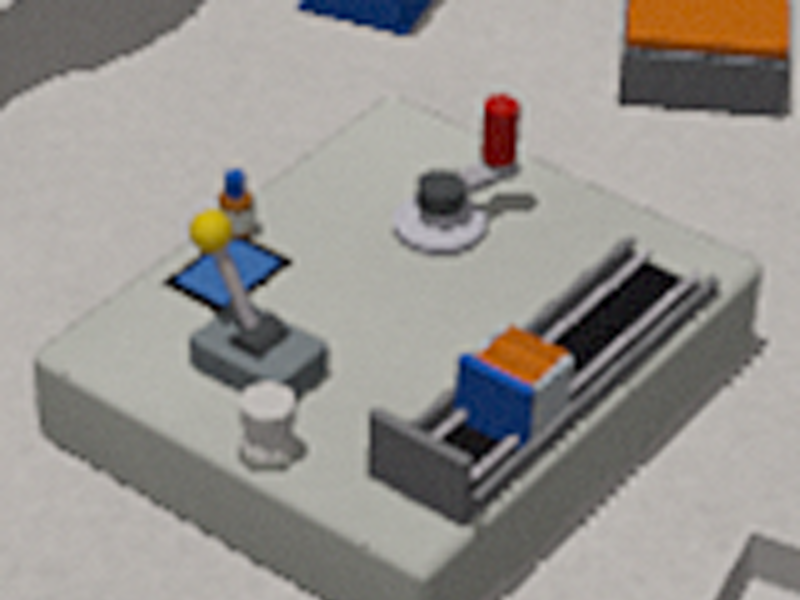

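View pics/top0c.png

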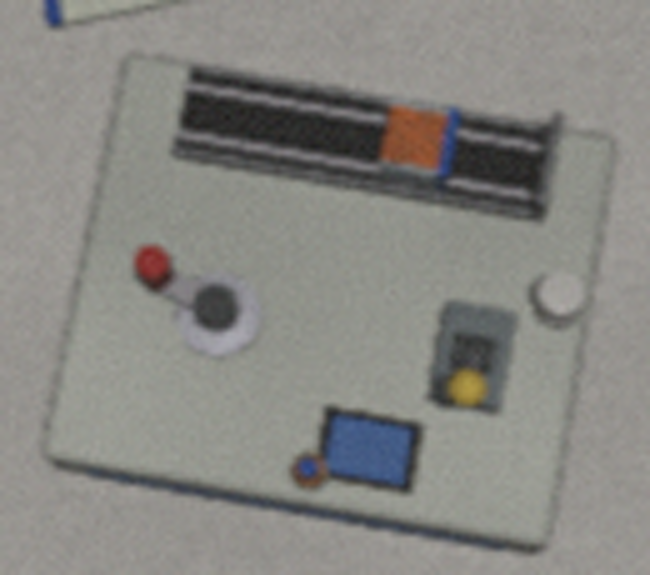

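Run:
```python
from h import *
S=dict(np.load("scene0.npz"));T=dict(np.load("top0.npz"))
np.set_printoptions(precision=4,suppress=True)
cs=[(128,55),(612,135),(545,543),(48,457)]
P=np.array([onplane(T,245+(a-2)/5,130+(b-2)/5,0.07) for a,b in cs])
print(P); c=P.mean(0)
print("centre",c, "sides",[np.linalg.norm(P[i]-P[(i+1)%4]) for i in range(4)])
# P0: +x +y; P1:+x -y; P2: -x -y; P3: -x +y
ex=(P[0]+P[1]-P[2]-P[3]);ey=(P[0]+P[3]-P[1]-P[2])
y1=np.arctan2(ex[1],ex[0]);y2=np.arctan2(-ey[0],ey[1]);print("yaw",y1,y2)
y=(y1+y2)/2
Rz=np.array([[np.cos(y),-np.sin(y)],[np.sin(y),np.cos(y)]])
for n,p in [("axis",(-.03,.075)),("brake",(-.03,-.105))]: print(n,c[:2]+Rz@np.array(p))
k,e=tri(S,(369.46,165.37),T,(274.88,182.58));print("knob",k,e)
k,e=tri(S,(311.65,185.53),T,(337.97,207.11));print("ball",k,e)
# hub dark cap
hs=(245+214/5,130+306/5);hsc=(270+441/5,140+190/5)
print("hub",onplane(T,*hs,.108),tri(S,hsc,T,hs))
# flange centre z~.07
print("flange",onplane(T,245+219/5,130+316/5,.072))
print("jar",onplane(T,245+560/5,130+293/5,.11),"vial",onplane(T,245+310/5,130+468/5,.115))
for u,v in [(338,207),(275,182),(288,191),(357,188)]:
    dd=T["depth"][v-1:v+2,u-1:u+2];z=np.median(dd);o,r=ray(T,u,v);print(u,v,o+r*z)
```

```text
[[ 0.7614  0.1676  0.07  ]
 [ 0.6953 -0.177   0.07  ]
 [ 0.4053 -0.1199  0.07  ]
 [ 0.472   0.2225  0.07  ]]
centre [0.5835 0.0233 0.07  ] sides [np.float64(0.35084753650304623), np.float64(0.29562536586671445), np.float64(0.34888125071673964), np.float64(0.2945171257173917)]
yaw -0.1909484714825047 -0.19097508301701166
axis [0.5683 0.1027]
brake [ 0.5341 -0.0741]
knob [0.5936 0.1449 0.1285] 0.00018857775379662697
ball [ 0.5008 -0.0653  0.1578] 0.002025156770376896
hub [0.5672 0.1029 0.108 ] (array([0.5716, 0.105 , 0.0967]), np.float64(0.004789294057739341))
flange [0.5675 0.1021 0.072 ]
jar [ 0.5711 -0.1344  0.11  ] vial [0.4531 0.0384 0.115 ]
338 207 [ 0.498  -0.0655  0.1713]
275 182 [0.5905 0.1423 0.1512]
288 191 [0.5674 0.102  0.1101]
357 188 [ 0.5734 -0.1345  0.109 ]
```

```bash
cat > go.py <<'E'
import sys
from h import *
from cell import observe
# usage go.py x y z yawdeg(azimuth of tool y; optional)
def st(s=None):
    s=s or observe();M=R.from_rotvec(s["ee_rot"]).as_matrix();return s,s["position"],M
def delta(P,M,t): return M.T@(np.asarray(t)-P)*100
if __name__=="__main__":
    s,P,M=st();t=[float(a) for a in sys.argv[1:4]]
    az=np.degrees(np.arctan2(M[1,1],M[0,1]))
    print("t",s["clock"],"pos",P.round(4),"F",s["force"].round(2),"az",az.round(2),"zdown",M[:,2].round(3),"w",round(s["width"],3))
    print("delta cm",delta(P,M,t).round(2))
    if len(sys.argv)>4: print("turn",-(float(sys.argv[4])-az))
E
python3 go.py 0.5936 0.1449 0.21 90
```

```text
t 0.15 pos [0.1647 0.6025 0.1941] F [0.12 0.15 0.14] az 74.71 zdown [-0.    -0.001 -1.   ] w 1.003
delta cm [-53.44 -32.84  -1.54]
turn -15.285052735455835
```

arm_command([
  {"xyz":[-53.4,-32.8,-3],"turn":-15.3,"jaw":60},
  {"xyz":[-53.4,-32.8,-3],"turn":-15.3,"jaw":60},
  {"xyz":[-53.4,-32.8,-3],"turn":-15.3,"jaw":60},
  {"xyz":[-53.4,-32.8,-3],"turn":-15.3,"jaw":60},
  {"xyz":[-53.4,-32.8,-3],"turn":-15.3,"jaw":60},
], force=12)

```text
clock: 0.57
position: [0.3081, 0.4492, 0.2046]
ee_rot: [0.001, -3.141, 0.002]
force: [0.8, 0.7, 0.9]
width: 0.769
```

```bash
python3 go.py 0.5936 0.1449 0.21 90
```

```text
t 0.5667 pos [0.3081 0.4492 0.2046] F [0.8  0.73 0.92] az 90.03 zdown [-0.    -0.001 -1.   ] w 0.769
delta cm [-28.54 -30.44  -0.51]
turn 0.026224174539763112
```

arm_command([
  {"xyz":[-28.5,-30.4,-0.5],"turn":0,"jaw":60},
  {"xyz":[-28.5,-30.4,-0.5],"turn":0,"jaw":60},
  {"xyz":[-28.5,-30.4,-0.5],"turn":0,"jaw":60},
  {"xyz":[-28.5,-30.4,-0.5],"turn":0,"jaw":60},
  {"xyz":[-28.5,-30.4,-0.5],"turn":0,"jaw":60},
])

```text
clock: 0.98
position: [0.4504, 0.2971, 0.2073]
ee_rot: [0.001, -3.141, 0.002]
force: [0.3, 0.5, 0.2]
width: 0.766
```

```bash
python3 go.py 0.5936 0.1449 0.21 90
```

```text
t 0.9833 pos [0.4504 0.2971 0.2073] F [0.32 0.55 0.2 ] az 90.03 zdown [-0.    -0.001 -1.   ] w 0.766
delta cm [-14.31 -15.23  -0.25]
turn 0.033310902164259915
```

arm_command([
  {"xyz":[-14.3,-15.2,-0.3],"turn":0,"jaw":60},
  {"xyz":[-14.3,-15.2,-0.3],"turn":0,"jaw":60},
  {"xyz":[-14.3,-15.2,-0.3],"turn":0,"jaw":60},
  {"xyz":[-14.3,-15.2,-0.3],"turn":0,"jaw":60},
  {"xyz":[-14.3,-15.2,-0.3],"turn":0,"jaw":60},
])

```text
clock: 1.4
position: [0.5928, 0.1451, 0.2103]
ee_rot: [0.001, -3.141, 0.002]
force: [1.1, 0.7, 0.6]
width: 0.764
```

arm_command([
  {"xyz":[0,0,0],"turn":0,"jaw":60},
])

```text
clock: 1.48
position: [0.5976, 0.1358, 0.2102]
ee_rot: [0.015, 3.139, -0.01]
force: [-0.5, -1.5, 0.1]
width: 0.764
```

```bash
python3 go.py 0.5936 0.1449 0.116 90
python3 - <<'E'
from h import *
from cell import get_image
d=get_image("wrist");cv2.imwrite("pics/w1.png",d["frame"][:,:,::-1]);np.savez("w1.npz",**d)
for z in (.129,.15): print(proj(d,(0.5936,0.1449,z)))
E
```

```text
t 1.4833 pos [0.5976 0.1358 0.2102] F [-0.48 -1.48  0.12] az 89.46 zdown [ 0.002 -0.006 -1.   ] w 0.764
delta cm [0.43 0.96 9.42]
turn -0.5370481144297798
(np.float64(330.00757877893335), np.float64(195.19244951657606))
(np.float64(330.72974245494623), np.float64(203.11254978877352))
```

View pics/w1.png

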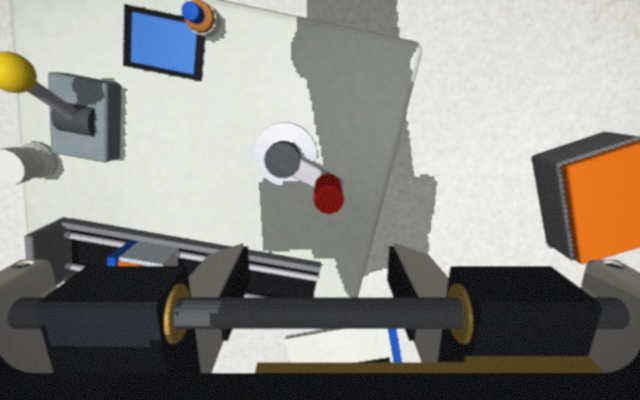

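```bash
python3 - <<'E'
from h import *
d=dict(np.load("w1.npz"))
print(blob(d,(0,150,60),(8,255,255),(300,160,360,225)))
for z in (.102,.106): print(onplane(d,283,158.5,z))
E
python3 go.py 0.5936 0.1449 0.116 90
```

```text
(np.float64(327.7793733681462), np.float64(194.27937336814622), 766, (np.int64(314), np.int64(174), np.int64(342), np.int64(212)))
[0.56815471 0.1047837  0.102     ]
[0.5674128  0.10522653 0.106     ]
t 1.5333 pos [0.5954 0.1392 0.2099] F [-0.2  -0.37 -0.27] az 89.58 zdown [ 0.    -0.004 -1.   ] w 0.764
delta cm [0.19 0.61 9.39]
turn -0.41922963614473474
```

arm_command([
  {"xyz":[0.2,0.6,1],"turn":-0.4,"jaw":60},
  {"xyz":[0.2,0.6,3],"turn":-0.4,"jaw":60},
  {"xyz":[0.2,0.6,5],"turn":-0.4,"jaw":60},
  {"xyz":[0.2,0.6,7],"turn":-0.4,"jaw":60},
  {"xyz":[0.2,0.6,8],"turn":-0.4,"jaw":60},
])

```text
clock: 1.95
position: [0.5907, 0.1466, 0.1267]
ee_rot: [0.004, -3.138, 0.007]
force: [-0.2, -0.6, -0.6]
width: 0.765
```

```bash
python3 go.py 0.5936 0.1449 0.116 90
```

```text
t 1.95 pos [0.5907 0.1466 0.1267] F [-0.15 -0.58 -0.63] az 90.15 zdown [-0.004 -0.005 -1.   ] w 0.765
delta cm [-0.29 -0.17  1.07]
turn 0.1460884463485428
```

arm_command([
  {"xyz":[-0.3,-0.2,0.7],"turn":0.1,"jaw":60},
  {"xyz":[-0.3,-0.2,1.0],"turn":0.1,"jaw":60},
  {"xyz":[-0.3,-0.2,1.0],"turn":0.1,"jaw":60},
  {"xyz":[-0.3,-0.2,1.0],"turn":0.1,"jaw":150},
  {"xyz":[-0.3,-0.2,1.0],"turn":0.1,"jaw":255},
], force=12)

```text
clock: 2.37
position: [0.5943, 0.1449, 0.1177]
ee_rot: [0.001, -3.139, 0.007]
force: [0.4, 0.4, 0.4]
width: 0.665
```

arm_command([
  {"xyz":[0,0,0],"jaw":255},
  {"xyz":[0,0,0],"jaw":255},
  {"xyz":[0,0,0],"jaw":255},
  {"xyz":[0,0,0],"jaw":255},
])

```text
schema error: expected keys xyz, turn, jaw
```

```bash
python3 go.py 0.5936 0.1449 0.116 90
python3 - <<'E'
from h import *
from cell import get_image
d=get_image("wrist");cv2.imwrite("pics/w2.png",d["frame"][:,:,::-1])
E
```

```text
t 2.3667 pos [0.5943 0.1449 0.1177] F [0.42 0.39 0.38] az 90.05 zdown [-0.002 -0.004 -1.   ] w 0.665
delta cm [0.07 0.   0.17]
turn 0.04909845899945253
```

View pics/w2.png

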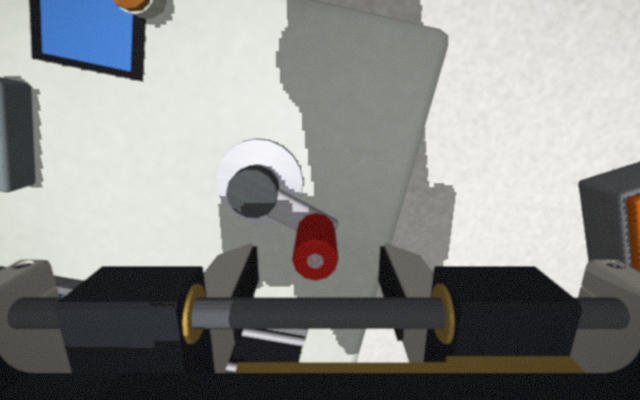

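arm_command([
  {"xyz":[0,0,0.1],"turn":0,"jaw":255},
  {"xyz":[0,0,0.1],"turn":0,"jaw":255},
  {"xyz":[0,0,0.1],"turn":0,"jaw":255},
  {"xyz":[0,0,0.1],"turn":0,"jaw":255},
  {"xyz":[0,0,0.1],"turn":0,"jaw":255},
], force=12)

```text
clock: 2.83
position: [0.5943, 0.1445, 0.1168]
ee_rot: [0.001, -3.139, 0.007]
force: [0.2, -6.0, 0.1]
width: 0.264
```

```bash
python3 go.py 0.5936 0.1449 0.116 90
python3 - <<'E'
from h import *
from cell import get_image
d=get_image("wrist");cv2.imwrite("pics/w3.png",d["frame"][:,:,::-1])
E
```

```text
t 2.8333 pos [0.5943 0.1445 0.1168] F [ 0.2  -5.96  0.14] az 90.05 zdown [-0.002 -0.005 -1.   ] w 0.264
delta cm [0.07 0.04 0.08]
turn 0.04819770371678089
```

View pics/w3.png

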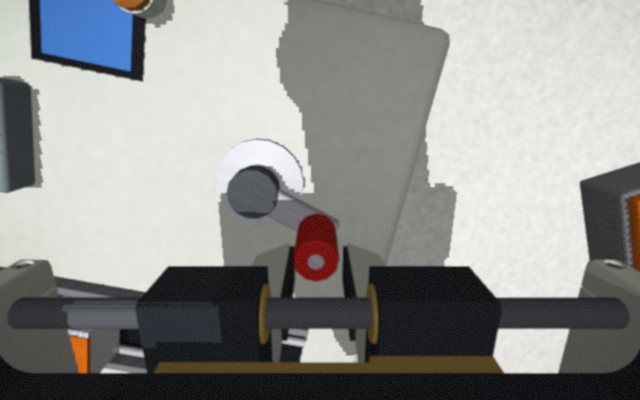

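```bash
cat > arc.py <<'E'
import sys,json,os
from go import *
# arc.py step_deg nsteps [cx cy r]  -> rows ; logs state
def log():
    s,P,M=st()
    L=json.load(open("log.json")) if os.path.exists("log.json") else []
    if not L or abs(L[-1][0]-s["clock"])>1e-6: L.append([s["clock"],*P.tolist(),*s["force"].tolist(),s["width"]]);json.dump(L,open("log.json","w"))
    return s,P,M,np.array(L)
def fit(L,r=None):
    from scipy.optimize import least_squares
    X=L[:,1:3]
    if r: f=least_squares(lambda c:np.hypot(*(X-c[:2]).T)-r,[.569,.105]);c=[*f.x,r]
    else: f=least_squares(lambda c:np.hypot(*(X-c[:2]).T)-c[2],[.569,.105,.045]);c=f.x
    return np.array(c),np.abs(f.fun).max()
if __name__=="__main__":
    s,P,M,L=log();step=float(sys.argv[1]);n=int(sys.argv[2])
    if len(L)>=2: print("fit45",fit(L,.045))
    if len(L)>=4: print("fitfree",fit(L))
    c=np.array([float(sys.argv[3]),float(sys.argv[4])]);r=float(sys.argv[5]) if len(sys.argv)>5 else .045
    d=P[:2]-c;a=np.arctan2(d[1],d[0]);F=s["force"][:2];er=d/np.linalg.norm(d);et=np.array([-er[1],er[0]])
    print("t",round(s["clock"],2),"P",P.round(4),"rad mm",round(np.linalg.norm(d)*1e3,2),"ang",round(np.degrees(a),2),"Fr",round(F@er,1),"Ft",round(F@et,1),"Fz",s["force"][2].round(1),"w",round(s["width"],3))
    for i in range(1,n+1):
        b=a+np.radians(step)*i
        print(np.round(delta(P,M,[c[0]+r*np.cos(b),c[1]+r*np.sin(b),.1165]),2).tolist())
E
rm -f log.json; python3 arc.py 10 5 .570 .106; python3 go.py 0 0 0 90|tail -1
```

```text
t 2.88 P [0.5944 0.1435 0.1168] rad mm 44.72 ang 56.96 Fr -2.4 Ft -1.8 Fz 2.1 w 0.24
[0.68, 0.39, 0.03]
[1.42, 0.64, 0.03]
[2.2, 0.75, 0.03]
[2.98, 0.72, 0.03]
[3.75, 0.56, 0.03]
turn 0.0037356223211162387
```

arm_command([
  {"xyz":[0.68,0.39,0],"turn":0,"jaw":255},
  {"xyz":[1.42,0.64,0],"turn":0,"jaw":255},
  {"xyz":[2.2,0.75,0],"turn":0,"jaw":255},
  {"xyz":[2.98,0.72,0],"turn":0,"jaw":255},
  {"xyz":[3.4,0.66,0],"turn":0,"jaw":255},
], force=25)

```text
clock: 3.3
position: [0.5588, 0.1505, 0.1166]
ee_rot: [0.001, -3.138, 0.009]
force: [-0.0, 0.3, -0.6]
width: 0.011
```

```bash
python3 arc.py 10 5 .570 .106; python3 go.py 0 0 0 90|tail -1
```

```text
fit45 (array([0.56862513, 0.10658659, 0.045     ]), np.float64(5.241306347270047e-09))
t 3.3 P [0.5588 0.1505 0.1166] rad mm 45.89 ang 104.14 Fr 0.3 Ft -0.1 Fz -0.6 w 0.011
[0.72, -0.34, 0.01]
[1.4, -0.72, 0.02]
[2.01, -1.22, 0.02]
[2.53, -1.81, 0.03]
[2.93, -2.48, 0.03]
turn 0.044751862557305344
```

Run:
```python
from h import *
from cell import get_image
d=get_image("wrist");cv2.imwrite("pics/w4.png",d["frame"][:,:,::-1])
T=get_image("top");S=get_image("scene")
np.savez("top4.npz",**T);np.savez("scene4.npz",**S)
try: print(blob(S,(0,150,80),(8,255,255),(350,150,390,190)))
except Exception as e: print(e)
a=cv2.resize(T["frame"][130:245,245:375,::-1],None,fx=4,fy=4,interpolation=cv2.INTER_CUBIC)
b=cv2.resize(S["frame"][130:245,300:430,::-1],None,fx=4,fy=4,interpolation=cv2.INTER_CUBIC)
cv2.imwrite("pics/c4.png",np.vstack([a,b])[:,:][:920] if 0 else cv2.resize(np.hstack([a,b]),(800,354)))
```

```text
(np.float64(369.8), np.float64(166.05), 60, (np.int64(367), np.int64(159), np.int64(372), np.int64(172)))
```

View pics/w4.png

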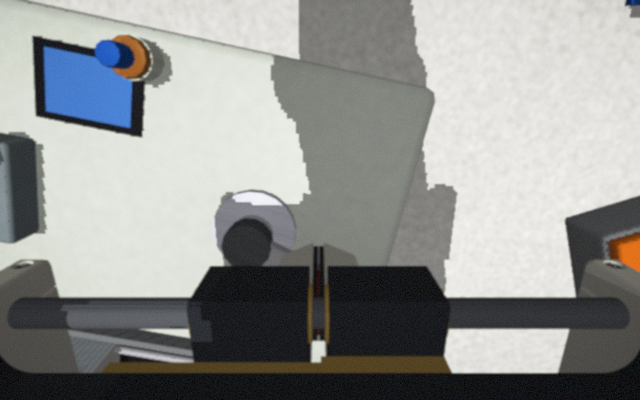

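View pics/c4.png

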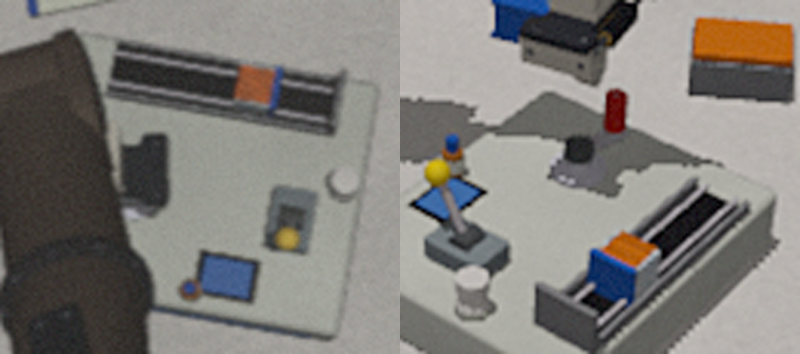

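Run:
```python
from h import *
from go import st
S=dict(np.load("scene4.npz"));T=dict(np.load("top4.npz"))
s,P,M=st();print(P,M)
print(proj(S,P),proj(S,P-M[:,2]*.05),proj(T,P))
print("knob from scene at z.129:",onplane(S,369.8,166.05,.129), "before",onplane(S,369.46,165.37,.129))
a=cv2.resize(S["frame"][60:200,290:430,::-1],None,fx=5,fy=5,interpolation=cv2.INTER_CUBIC)
cv2.imwrite("pics/c5.png",a[:600])
```

```text
[0.55967519 0.15009959 0.11660264] [[-9.99994753e-01 -3.68630518e-04 -3.21828186e-03]
 [-3.50299509e-04  9.99983724e-01 -5.69460604e-03]
 [ 3.22032869e-03 -5.69344880e-03 -9.99978607e-01]]
(np.float64(360.2846558060861), np.float64(164.7165524354697)) (np.float64(361.0035683148435), np.float64(151.68993241786524)) (np.float64(273.73168192610916), np.float64(193.12279584813862))
knob from scene at z.129: [0.59625598 0.14125877 0.129     ] before [0.59379354 0.14415041 0.129     ]
```

View pics/c5.png

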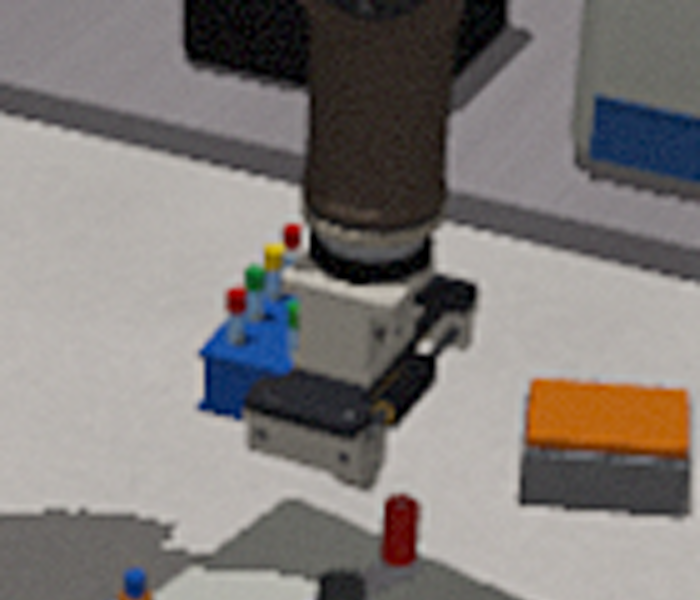

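Run:
```python
from h import *
from cell import get_image
from go import st
s,P,M=st(); d=get_image("wrist")
W=np.eye(4);W[:3,:3]=M;W[:3,3]=P
C=np.linalg.inv(W)@d["cam_to_world"]; np.save("tool2cam.npy",C)
print(C.round(4))
s3=cv2.imread("pics/w3.png")
D=dict(camera_matrix=d["camera_matrix"],cam_to_world=C)
for z in (0,-.019,-.035):
  for x in (-.0095,.0095):
    for y in (-.012,.012):
        u,v=proj(D,(x,y,z)); print(x,y,z,round(u,1),round(v,1)); cv2.circle(s3,(int(round(u)),int(round(v))),2,(0,255,0) if z==0 else (255,255,0) if z<-.03 else (255,0,255),-1)
b=s3[150:350,200:440];cv2.imwrite("pics/w3p.png",cv2.resize(b,None,fx=3,fy=3,interpolation=cv2.INTER_CUBIC))
# knob top centre from w3 at z .15 given pose
W3=np.eye(4);W3[:3,:3]=M;W3[:3,3]=[.5943,.1445,.1168]
d3=dict(camera_matrix=d["camera_matrix"],cam_to_world=W3@C)
print("knobtop from w3",onplane(d3,316,262,.15))
```

```text
[[ 5.000e-04  9.530e-01  3.030e-01  8.420e-02]
 [ 1.000e+00 -6.000e-04  4.000e-04 -1.000e-04]
 [ 5.000e-04  3.030e-01 -9.530e-01 -1.895e-01]
 [ 0.000e+00  0.000e+00  0.000e+00  1.000e+00]]
-0.0095 -0.012 0 298.4 255.1
-0.0095 0.012 0 338.2 255.2
0.0095 -0.012 0 297.9 225.8
0.0095 0.012 0 338.8 225.8
-0.0095 -0.012 -0.019 296.5 270.6
-0.0095 0.012 -0.019 340.1 270.6
0.0095 -0.012 -0.019 295.9 238.8
0.0095 0.012 -0.019 340.8 238.9
-0.0095 -0.012 -0.035 294.7 286.1
-0.0095 0.012 -0.035 342.0 286.1
0.0095 -0.012 -0.035 293.9 252.0
0.0095 0.012 -0.035 342.8 252.0
knobtop from w3 [0.59128469 0.14352018 0.15      ]
```

View pics/w3p.png

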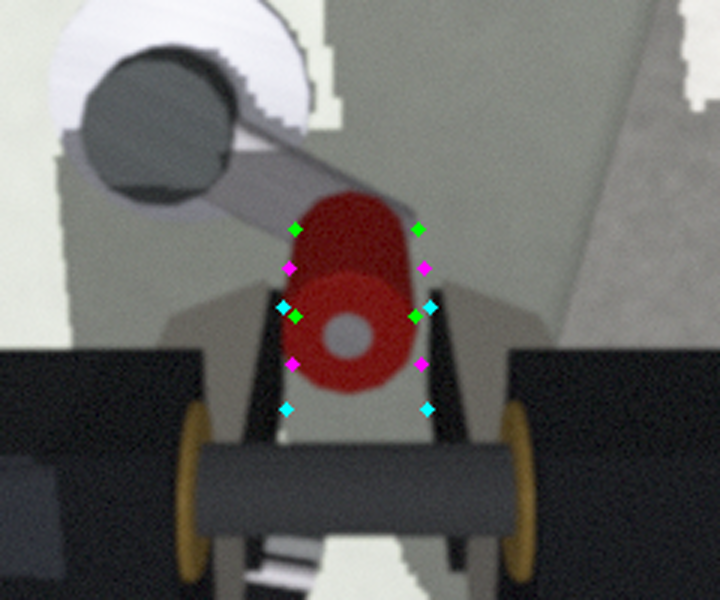

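Run:
```python
from h import *
d=dict(np.load("w1.npz"));C=np.load("tool2cam.npy")
T=np.linalg.inv(C) if 0 else C
def tool(u,v,d):
    z=d["depth"][v,u];K=d["camera_matrix"]
    c=np.array([(u-K[0,2])/K[0,0]*z,-(v-K[1,2])/K[1,1]*z,-z]);return z,(C[:3,:3]@c+C[:3,3]).round(4),(d["cam_to_world"][:3,:3]@c+d["cam_to_world"][:3,3]).round(4)
for u,v in [(328,202),(328,206),(328,185),(283,158),(240,252),(243,262),(397,252),(395,262),(230,270),(220,300),(408,300),(270,200),(100,150),(320,310)]: print(u,v,*tool(u,v,d))
```

```text
328 202 0.2626237 [0.0049 0.0073 0.0609] [0.5929 0.1428 0.1493]
328 206 0.26265654 [0.002  0.0073 0.06  ] [0.5958 0.1428 0.1502]
328 185 0.25948265 [0.0179 0.0072 0.0617] [0.5798 0.1429 0.1484]
283 158 0.29633358 [ 0.0305 -0.0302  0.1044] [0.567  0.1052 0.106 ]
240 252 0.16571891 [ 0.0113 -0.0375 -0.0388] [0.5858 0.0987 0.2492]
243 262 0.16075194 [ 0.0091 -0.035  -0.0447] [0.5881 0.1012 0.2552]
397 252 0.16403882 [ 0.0121  0.0373 -0.0403] [0.5857 0.1735 0.2503]
395 262 0.15888911 [ 0.01    0.0352 -0.0464] [0.5878 0.1714 0.2564]
230 270 0.14651568 [ 0.0125 -0.0374 -0.0586] [0.5846 0.0989 0.269 ]
220 300 0.090265654 [ 0.0326 -0.0257 -0.1112] [0.5645 0.1112 0.3215]
408 300 0.09032344 [ 0.0326  0.0234 -0.1111] [0.565  0.1602 0.3212]
270 200 0.34585115 [-0.0184 -0.0482  0.1408] [0.6158 0.0866 0.0698]
100 150 0.30692992 [ 0.0353 -0.1935  0.1169] [ 0.5607 -0.058   0.0944]
320 310 0.08826823 [ 0.0313  0.0004 -0.1137] [0.566  0.1372 0.3239]
```

Run:
```python
from h import *
d=dict(np.load("w1.npz"));C=np.load("tool2cam.npy");K=d["camera_matrix"]
def tool(u,v):
    z=d["depth"][v,u]
    c=np.array([(u-K[0,2])/K[0,0]*z,-(v-K[1,2])/K[1,1]*z,-z]);return (C[:3,:3]@c+C[:3,3]).round(4)
for u in (225,236,242,246,392,400):
    print(u,[ (v,d["frame"][v,u].tolist(),tool(u,v).tolist()) for v in range(240,262,3)])
from cell import get_image
d=get_image("wrist")
print("now")
for u in (300,308,316,320,330,340):
    print(u,[ (v,d["frame"][v,u].tolist(),tool(u,v).tolist()) for v in range(240,266,4)])
```

```text
225 [(240, [229, 232, 224], [-0.0622, -0.0969, 0.1416]), (243, [228, 231, 224], [-0.0657, -0.0973, 0.1418]), (246, [87, 86, 86], [-0.0675, -0.0965, 0.1382]), (249, [95, 93, 85], [0.0123, -0.0449, -0.0376]), (252, [100, 95, 92], [0.0124, -0.044, -0.0411]), (255, [102, 100, 93], [0.0124, -0.0432, -0.0442]), (258, [97, 96, 89], [0.0125, -0.0424, -0.0474]), (261, [96, 94, 87], [0.0133, -0.0411, -0.052])]
236 [(240, [228, 231, 224], [-0.0622, -0.0855, 0.1416]), (243, [224, 229, 221], [-0.0653, -0.0855, 0.1408]), (246, [111, 110, 104], [0.0124, -0.0403, -0.0343]), (249, [103, 100, 94], [0.0128, -0.0393, -0.0386]), (252, [101, 98, 92], [0.0124, -0.0388, -0.041]), (255, [99, 97, 93], [0.0123, -0.0381, -0.0441]), (258, [84, 85, 81], [0.0119, -0.0377, -0.0463]), (261, [58, 59, 55], [0.0108, -0.0375, -0.0471])]
242 [(240, [228, 231, 225], [-0.0621, -0.0792, 0.1414]), (243, [179, 184, 172], [-0.0652, -0.0793, 0.1407]), (246, [99, 96, 91], [0.0126, -0.0373, -0.0349]), (249, [55, 56, 55], [0.0114, -0.0372, -0.0357]), (252, [30, 30, 26], [0.011, -0.0367, -0.0381]), (255, [17, 15, 20], [0.0113, -0.0
[... 2723 characters left out ...]
30 [(240, [124, 127, 119], [-0.0202, 0.0087, 0.0467]), (244, [123, 125, 120], [-0.024, 0.0088, 0.0479]), (248, [101, 98, 93], [0.0125, 0.0056, -0.0368]), (252, [100, 98, 91], [0.0128, 0.0055, -0.0419]), (256, [98, 95, 88], [0.0126, 0.0053, -0.0456]), (260, [103, 99, 95], [0.0122, 0.0052, -0.0488]), (264, [96, 92, 88], [0.0132, 0.0051, -0.0544])]
340 [(240, [129, 131, 123], [-0.02, 0.0161, 0.0462]), (244, [125, 128, 122], [-0.0235, 0.0162, 0.0468]), (248, [121, 125, 118], [-0.0272, 0.0163, 0.0477]), (252, [102, 101, 94], [0.0121, 0.0102, -0.0404]), (256, [100, 99, 91], [0.0125, 0.0099, -0.0454]), (260, [102, 99, 94], [0.0124, 0.0097, -0.0492]), (264, [101, 96, 88], [0.0123, 0.0095, -0.0528])]
```

arm_command([
  {"xyz":[0,0,-1],"turn":0,"jaw":255},
  {"xyz":[0,0,-2.5],"turn":0,"jaw":60},
  {"xyz":[-1,-0.3,-3.5],"turn":0,"jaw":60},
  {"xyz":[-2.5,-0.6,-3.5],"turn":0,"jaw":60},
  {"xyz":[-3.4,-0.8,-3.5],"turn":0,"jaw":60},
], force=25)

```text
clock: 3.97
position: [0.5965, 0.142, 0.1531]
ee_rot: [-0.0, -3.142, 0.008]
force: [0.8, 0.1, 0.4]
width: 0.244
```

```bash
cat > knob.py <<'E'
from h import *
from cell import get_image
import sys
d=get_image("wrist");n=sys.argv[1];cv2.imwrite(f"pics/{n}.png",d["frame"][:,:,::-1])
hsv=cv2.cvtColor(d["frame"],cv2.COLOR_RGB2HSV);m=cv2.inRange(hsv,np.array((0,150,60)),np.array((8,255,255)))
ys,xs=np.nonzero(m);z=d["depth"][ys,xs];K=d["camera_matrix"];T=d["cam_to_world"]
c=np.stack([(xs-K[0,2])/K[0,0]*z,-(ys-K[1,2])/K[1,1]*z,-z]);W=(T[:3,:3]@c).T+T[:3,3]
t=W[(W[:,2]>.147)&(W[:,2]<.153)]
print("knob top",len(t),((t.min(0)+t.max(0))/2).round(4),t.mean(0).round(4),(t.max(0)-t.min(0)).round(4))
E
python3 knob.py w6; python3 go.py 0.5963 0.1413 0.150 90
```

```text
knob top 870 [0.5905 0.1433 0.1492] [0.59   0.1432 0.1493] [0.0221 0.0211 0.0044]
t 4.0167 pos [0.5974 0.1412 0.1524] F [ 2.55 -0.96  0.94] az 89.92 zdown [-0.    -0.006 -1.   ] w 0.289
delta cm [0.11 0.01 0.24]
turn -0.08242682019721315
```

View pics/w6.png

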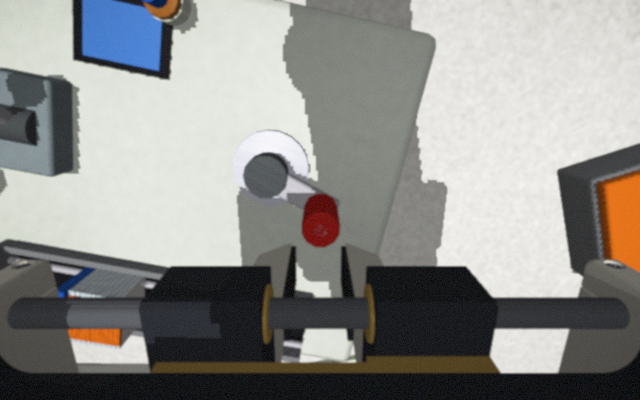

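arm_command([
  {"xyz":[0,0,0],"turn":0,"jaw":60},
  {"xyz":[0,0,0],"turn":0,"jaw":60},
  {"xyz":[0,0,0],"turn":0,"jaw":60},
  {"xyz":[0,0,0],"turn":0,"jaw":60},
  {"xyz":[0,0,0],"turn":0,"jaw":60},
])

```text
clock: 4.43
position: [0.5969, 0.1414, 0.1523]
ee_rot: [-0.002, -3.141, 0.009]
force: [0.5, 0.4, 0.9]
width: 0.653
```

```bash
python3 knob.py w7
python3 - <<'E'
from h import *
from cell import get_image
from go import st
s,P,M=st();print(P.round(4),s["dq"].round(3),s["width"])
S=get_image("scene");np.savez("scene7.npz",**S)
b=blob(S,(0,150,80),(8,255,255),(350,150,390,190));print(b,onplane(S,b[0],b[1],.129))
d=get_image("wrist")
# hub cap: dark pixels near
from h import onplane
hs=cv2.cvtColor(d["frame"],cv2.COLOR_RGB2HSV);m=((hs[...,2]<85)&(hs[...,1]<90)).astype(np.uint8);m[:120]=0;m[230:]=0;m[:,:220]=0;m[:,330:]=0
n,l,stt,cen=cv2.connectedComponentsWithStats(m);i=1+np.argmax(stt[1:,4]);print("hub",stt[i],cen[i],onplane(d,*cen[i],.106),d["depth"][int(cen[i][1]),int(cen[i][0])])
C=np.load("tool2cam.npy");W=np.eye(4);W[:3,:3]=M;W[:3,3]=P;print((W@C-d["cam_to_world"])[:3].round(4))
E
```

```text
knob top 796 [0.5908 0.1431 0.1494] [0.5899 0.1432 0.1494] [0.0225 0.0216 0.0047]
[0.597  0.1414 0.1523] [ 0.001  0.001 -0.    -0.003  0.001  0.001 -0.001] 0.6918079864667358
(np.float64(369.8), np.float64(166.3090909090909), 55, (np.int64(367), np.int64(160), np.int64(372), np.int64(172))) [0.59683039 0.13997014 0.129     ]
hub [255 153  34  23 166] [277.24698795 160.18674699] [0.55742894 0.11284917 0.106     ] 0.23914704
[[-0.     -0.      0.0001 -0.0001]
 [ 0.     -0.     -0.      0.    ]
 [ 0.      0.0001  0.     -0.    ]]
```

arm_command([
  {"xyz":[0.4,0.2,1],"turn":0,"jaw":60},
  {"xyz":[0.4,0.2,2],"turn":0,"jaw":60},
  {"xyz":[0.4,0.2,3],"turn":0,"jaw":60},
  {"xyz":[0.4,0.2,3.5],"turn":0,"jaw":60},
  {"xyz":[0.4,0.2,3.7],"turn":0,"jaw":60},
])

```text
clock: 5.0
position: [0.5922, 0.1428, 0.1135]
ee_rot: [-0.002, -3.139, 0.011]
force: [-0.2, 0.7, -0.2]
width: 0.765
```

```bash
python3 knob.py w8; python3 go.py 0.5928 0.1431 0.085 90
```

```text
knob top 1301 [0.5907 0.1432 0.1491] [0.5901 0.1432 0.1493] [0.0227 0.0215 0.0041]
t 5.05 pos [0.5924 0.1428 0.1139] F [ 0.17 -0.55 -0.49] az 89.93 zdown [-0.002 -0.007 -1.   ] w 0.765
delta cm [-0.05  0.05  2.88]
turn -0.06880309951974084
```

View pics/w8.png

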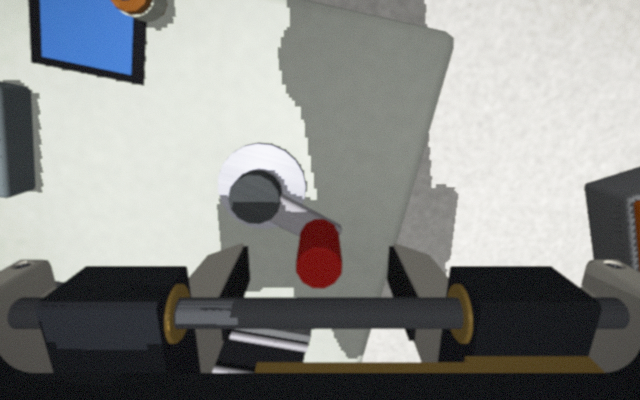

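arm_command([
  {"xyz":[0,0,0.4],"turn":0,"jaw":60},
  {"xyz":[0,0,0.8],"turn":0,"jaw":60},
  {"xyz":[0,0,1.2],"turn":0,"jaw":60},
  {"xyz":[0,0,1.6],"turn":0,"jaw":60},
  {"xyz":[0,0,1.7],"turn":0,"jaw":60},
])

```text
clock: 5.47
position: [0.592, 0.1426, 0.0962]
ee_rot: [-0.002, -3.139, 0.011]
force: [0.1, -0.1, -1.0]
width: 0.763
```

```bash
python3 knob.py w9; python3 go.py 0.5928 0.1431 0.085 90
```

```text
knob top 1056 [0.5878 0.1433 0.1491] [0.5874 0.1434 0.1493] [0.0174 0.0217 0.0043]
t 5.5167 pos [0.5921 0.1426 0.0963] F [-0.2   0.56  0.26] az 89.93 zdown [-0.003 -0.007 -1.   ] w 0.768
delta cm [-0.07  0.06  1.13]
turn -0.07010064940938321
```

View pics/w9.png

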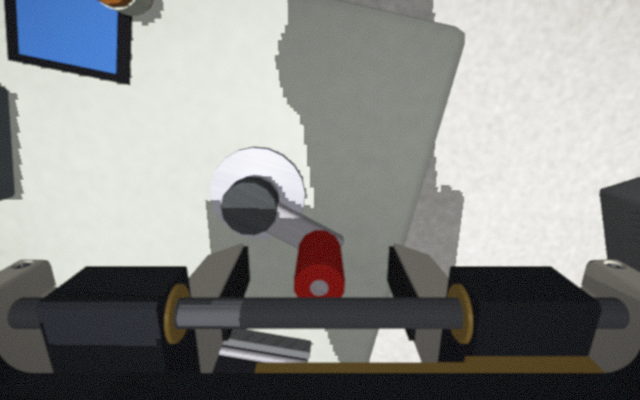

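arm_command([
  {"xyz":[-0.1,0.1,0.5],"turn":0,"jaw":60},
  {"xyz":[-0.1,0.1,0.9],"turn":0,"jaw":60},
  {"xyz":[-0.1,0.1,1.0],"turn":0,"jaw":150},
  {"xyz":[-0.1,0.1,1.0],"turn":0,"jaw":255},
  {"xyz":[-0.1,0.1,1.0],"turn":0,"jaw":255},
], force=20)

```text
clock: 5.93
position: [0.593, 0.1435, 0.0862]
ee_rot: [-0.002, -3.138, 0.011]
force: [-0.3, -0.9, 0.7]
width: 0.594
```

arm_command([
  {"xyz":[0,0,0],"turn":0,"jaw":255},
  {"xyz":[0,0,0],"turn":0,"jaw":255},
  {"xyz":[0,0,0],"turn":0,"jaw":255},
  {"xyz":[0,0,0],"turn":0,"jaw":255},
  {"xyz":[0,0,0],"turn":0,"jaw":255},
])

```text
clock: 6.35
position: [0.5931, 0.1431, 0.0863]
ee_rot: [-0.002, -3.139, 0.012]
force: [-0.9, -0.2, 2.4]
width: 0.253
```

```bash
python3 knob.py w10; python3 go.py 0.5928 0.1431 0.086 90;  rm -f log.json;sed -i 's/\.1165/.086/' arc.py; python3 arc.py 10 5 .567 .105
```

```text
knob top 1011 [0.5852 0.1433 0.1491] [0.5855 0.1434 0.1492] [0.0122 0.0231 0.0041]
t 6.4 pos [0.5931 0.1432 0.0863] F [-1.06 -1.63  0.8 ] az 89.91 zdown [-0.003 -0.007 -1.   ] w 0.255
delta cm [ 0.03 -0.01  0.03]
turn -0.08964917254726856
t 6.4 P [0.5931 0.1432 0.0863] rad mm 46.25 ang 55.66 Fr -1.9 Ft -0.0 Fz 0.8 w 0.255
[0.75, 0.28, 0.03]
[1.5, 0.54, 0.03]
[2.27, 0.67, 0.03]
[3.05, 0.65, 0.04]
[3.82, 0.51, 0.04]
```

View pics/w10.png

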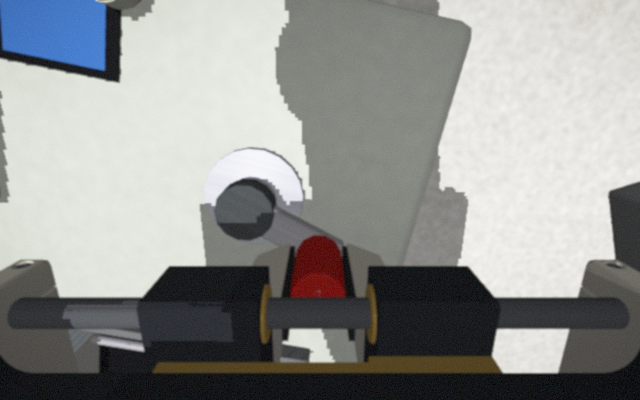

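```bash
python3 arc.py 10 5 .569 .105
```

```text
t 6.4 P [0.5931 0.1432 0.0863] rad mm 45.15 ang 57.76 Fr -1.9 Ft 0.0 Fz 0.8 w 0.255
[0.71, 0.35, 0.03]
[1.46, 0.58, 0.03]
[2.23, 0.67, 0.03]
[3.02, 0.64, 0.04]
[3.78, 0.46, 0.04]
```

arm_command([
  {"xyz":[0.35,0.2,0],"turn":0,"jaw":255},
  {"xyz":[0.71,0.35,0],"turn":0,"jaw":255},
  {"xyz":[1.46,0.58,0],"turn":0,"jaw":255},
  {"xyz":[1.84,0.64,0],"turn":0,"jaw":255},
  {"xyz":[2.23,0.67,0],"turn":0,"jaw":255},
], force=25)

```text
clock: 6.82
position: [0.5717, 0.149, 0.0864]
ee_rot: [-0.004, -3.141, 0.013]
force: [5.6, -2.9, -4.3]
width: 0.259
```

```bash
python3 arc.py 8 5 .569 .105
```

```text
fit45 (array([0.5709543 , 0.10400749, 0.045     ]), np.float64(6.4254157550180935e-15))
t 6.82 P [0.5717 0.149  0.0864] rad mm 44.09 ang 86.44 Fr -2.5 Ft -5.7 Fz -4.3 w 0.259
[0.62, 0.09, 0.04]
[1.24, -0.01, 0.04]
[1.84, -0.19, 0.04]
[2.42, -0.45, 0.05]
[2.94, -0.79, 0.05]
```

```bash
python3 arc.py 11 5 .570 .1045
```

```text
fit45 (array([0.5709543 , 0.10400749, 0.045     ]), np.float64(6.4254157550180935e-15))
t 6.82 P [0.5717 0.149  0.0864] rad mm 44.53 ang 87.76 Fr -2.6 Ft -5.7 Fz -4.3 w 0.259
[0.86, -0.0, 0.04]
[1.69, -0.22, 0.04]
[2.47, -0.59, 0.05]
[3.17, -1.1, 0.05]
[3.75, -1.74, 0.06]
```

arm_command([
  {"xyz":[0.86,0,0],"turn":0,"jaw":255},
  {"xyz":[1.69,-0.22,0],"turn":0,"jaw":255},
  {"xyz":[2.47,-0.59,0],"turn":0,"jaw":255},
  {"xyz":[3.17,-1.1,0],"turn":0,"jaw":255},
  {"xyz":[3.47,-1.4,0],"turn":0,"jaw":255},
])

```text
clock: 7.23
position: [0.5379, 0.1343, 0.0865]
ee_rot: [0.005, 3.14, -0.013]
force: [9.7, -1.0, -10.7]
width: 0.256
```

```bash
python3 arc.py 6 5 .570 .1045
```

```text
fit45 (array([0.57107487, 0.10397049, 0.045     ]), np.float64(3.504862515075341e-05))
t 7.23 P [0.5379 0.1343 0.0865] rad mm 43.83 ang 137.16 Fr -7.8 Ft -5.8 Fz -10.7 w 0.256
[0.39, -0.28, 0.05]
[0.65, -0.68, 0.05]
[0.87, -1.09, 0.06]
[1.04, -1.53, 0.06]
[1.17, -1.98, 0.06]
```

```bash
python3 arc.py 8 5 .5711 .104
```

```text
fit45 (array([0.57107487, 0.10397049, 0.045     ]), np.float64(3.504862515075341e-05))
t 7.23 P [0.5379 0.1343 0.0865] rad mm 44.98 ang 137.64 Fr -7.8 Ft -5.8 Fz -10.7 w 0.256
[0.39, -0.49, 0.05]
[0.7, -1.03, 0.06]
[0.94, -1.62, 0.06]
[1.1, -2.22, 0.07]
[1.16, -2.85, 0.07]
```

arm_command([
  {"xyz":[0.39,-0.49,0.04],"turn":0,"jaw":255},
  {"xyz":[0.7,-1.03,0.05],"turn":0,"jaw":255},
  {"xyz":[0.94,-1.62,0.05],"turn":0,"jaw":255},
  {"xyz":[1.1,-2.22,0.06],"turn":0,"jaw":255},
  {"xyz":[1.14,-2.55,0.06],"turn":0,"jaw":255},
])

```text
clock: 7.65
position: [0.5267, 0.1101, 0.0863]
ee_rot: [0.004, 3.138, -0.01]
force: [1.9, 4.6, -1.5]
width: 0.257
```

```bash
python3 arc.py 4 5 .5711 .104
```

```text
fit45 (array([0.57118411, 0.10396797, 0.045     ]), np.float64(8.670851027401533e-05))
fitfree (array([0.57101411, 0.10431163, 0.04470208]), np.float64(7.183973503750718e-06))
t 7.65 P [0.5267 0.1101 0.0863] rad mm 44.83 ang 172.18 Fr -1.3 Ft -4.8 Fz -1.5 w 0.257
[0.05, -0.31, 0.04]
[0.06, -0.62, 0.04]
[0.04, -0.94, 0.04]
[0.01, -1.25, 0.04]
[-0.05, -1.56, 0.04]
```

arm_command([
  {"xyz":[0.05,-0.31,0.02],"turn":0,"jaw":255},
  {"xyz":[0.06,-0.62,0.03],"turn":0,"jaw":255},
  {"xyz":[0.04,-0.94,0.03],"turn":0,"jaw":255},
  {"xyz":[0.01,-1.25,0.03],"turn":0,"jaw":255},
  {"xyz":[0.01,-1.25,0.03],"turn":0,"jaw":255},
])

```text
clock: 8.07
position: [0.5266, 0.0983, 0.0863]
ee_rot: [0.003, 3.138, -0.009]
force: [1.3, 4.3, -0.2]
width: 0.258
```

```bash
python3 arc.py 3 5 .571 .1042 .0448
```

```text
fit45 (array([0.57121028, 0.10397284, 0.045     ]), np.float64(9.510321961132134e-05))
fitfree (array([0.57104555, 0.10420756, 0.04478926]), np.float64(4.5389735587784974e-05))
t 8.07 P [0.5266 0.0983 0.0863] rad mm 44.78 ang -172.39 Fr -1.9 Ft -4.1 Fz -0.2 w 0.258
[-0.04, -0.23, 0.03]
[-0.08, -0.46, 0.04]
[-0.15, -0.69, 0.04]
[-0.22, -0.91, 0.04]
[-0.3, -1.13, 0.04]
```

arm_command([
  {"xyz":[-0.04,-0.23,0.02],"turn":0,"jaw":255},
  {"xyz":[-0.08,-0.46,0.02],"turn":0,"jaw":255},
  {"xyz":[-0.15,-0.69,0.02],"turn":0,"jaw":255},
  {"xyz":[-0.22,-0.91,0.02],"turn":0,"jaw":255},
  {"xyz":[-0.22,-0.91,0.02],"turn":0,"jaw":255},
])

```text
clock: 8.48
position: [0.5286, 0.0897, 0.0863]
ee_rot: [0.003, 3.138, -0.008]
force: [-0.6, 4.0, 1.7]
width: 0.257
```

```bash
python3 arc.py 3 5 .571 .1042 .0448
```

```text
fit45 (array([0.5712153 , 0.10397502, 0.045     ]), np.float64(9.945894547727652e-05))
fitfree (array([0.57108308, 0.10412265, 0.04485882]), np.float64(6.650798722379614e-05))
t 8.48 P [0.5286 0.0897 0.0863] rad mm 44.85 ang -161.12 Fr -0.7 Ft -4.0 Fz 1.7 w 0.257
[-0.09, -0.22, 0.03]
[-0.18, -0.43, 0.03]
[-0.29, -0.64, 0.03]
[-0.4, -0.85, 0.03]
[-0.53, -1.04, 0.03]
```

arm_command([
  {"xyz":[-0.09,-0.22,0],"turn":0,"jaw":255},
  {"xyz":[-0.18,-0.43,0],"turn":0,"jaw":255},
  {"xyz":[-0.29,-0.64,0],"turn":0,"jaw":255},
  {"xyz":[-0.4,-0.85,0],"turn":0,"jaw":255},
  {"xyz":[-0.4,-0.85,0],"turn":0,"jaw":255},
])

```text
clock: 8.9
position: [0.5322, 0.0815, 0.0863]
ee_rot: [0.003, 3.139, -0.007]
force: [-1.6, 3.0, 1.1]
width: 0.255
```

```bash
python3 arc.py 3 5 .5711 .1041 .0449
```

```text
fit45 (array([0.57121288, 0.10397298, 0.045     ]), np.float64(9.648974173207675e-05))
fitfree (array([0.57112436, 0.10405147, 0.04491652]), np.float64(7.3748865889664e-05))
t 8.9 P [0.5322 0.0815 0.0863] rad mm 44.98 ang -149.82 Fr -0.2 Ft -3.4 Fz 1.1 w 0.255
[-0.13, -0.2, 0.03]
[-0.26, -0.39, 0.03]
[-0.41, -0.57, 0.03]
[-0.56, -0.75, 0.03]
[-0.72, -0.92, 0.04]
```

arm_command([
  {"xyz":[-0.13,-0.2,0],"turn":0,"jaw":255},
  {"xyz":[-0.26,-0.39,0],"turn":0,"jaw":255},
  {"xyz":[-0.41,-0.57,0],"turn":0,"jaw":255},
  {"xyz":[-0.56,-0.75,0],"turn":0,"jaw":255},
  {"xyz":[-0.64,-0.84,0],"turn":0,"jaw":255},
])

```text
clock: 9.32
position: [0.5381, 0.0734, 0.0863]
ee_rot: [0.002, 3.14, -0.007]
force: [-2.1, 5.2, 1.5]
width: 0.255
```

```bash
python3 arc.py 3 5 .5711 .1041 .0449
```

```text
fit45 (array([0.57120546, 0.10396029, 0.045     ]), np.float64(8.622503878200072e-05))
fitfree (array([0.5711759 , 0.10398044, 0.04497431]), np.float64(7.648943589384782e-05))
t 9.32 P [0.5381 0.0734 0.0863] rad mm 45.07 ang -137.09 Fr -2.0 Ft -5.3 Fz 1.5 w 0.255
[-0.18, -0.16, 0.03]
[-0.35, -0.31, 0.03]
[-0.53, -0.46, 0.03]
[-0.72, -0.6, 0.03]
[-0.92, -0.73, 0.03]
```

arm_command([
  {"xyz":[-0.18,-0.16,0],"turn":0,"jaw":255},
  {"xyz":[-0.35,-0.31,0],"turn":0,"jaw":255},
  {"xyz":[-0.53,-0.46,0],"turn":0,"jaw":255},
  {"xyz":[-0.72,-0.6,0],"turn":0,"jaw":255},
  {"xyz":[-0.82,-0.66,0],"turn":0,"jaw":255},
])

```text
clock: 9.73
position: [0.5456, 0.0669, 0.0862]
ee_rot: [0.002, 3.141, -0.007]
force: [-3.9, 4.2, 3.7]
width: 0.256
```

```bash
python3 arc.py 3 5 .5712 .104 .045
```

```text
fit45 (array([0.57120263, 0.10394798, 0.045     ]), np.float64(9.241668600125374e-05))
fitfree (array([0.57120563, 0.10394651, 0.04500251]), np.float64(9.311756919953146e-05))
t 9.73 P [0.5456 0.0669 0.0862] rad mm 45.09 ang -124.62 Fr -1.3 Ft -5.6 Fz 3.7 w 0.256
[-0.2, -0.12, 0.02]
[-0.41, -0.24, 0.03]
[-0.62, -0.35, 0.03]
[-0.83, -0.44, 0.03]
[-1.05, -0.53, 0.03]
```

arm_command([
  {"xyz":[-0.2,-0.12,0],"turn":0,"jaw":255},
  {"xyz":[-0.41,-0.24,0],"turn":0,"jaw":255},
  {"xyz":[-0.62,-0.35,0],"turn":0,"jaw":255},
  {"xyz":[-0.83,-0.44,0],"turn":0,"jaw":255},
  {"xyz":[-0.94,-0.49,0],"turn":0,"jaw":255},
])

```text
clock: 10.15
position: [0.5545, 0.0621, 0.0863]
ee_rot: [-0.002, -3.141, 0.007]
force: [-4.9, 4.4, 5.2]
width: 0.255
```

```bash
python3 arc.py 3 5 .5712 .104 .045
```

```text
fit45 (array([0.57120323, 0.10392736, 0.045     ]), np.float64(0.00010674802792393079))
fitfree (array([0.57123642, 0.10391726, 0.04502791]), np.float64(0.00011017240005539025))
t 10.15 P [0.5545 0.0621 0.0863] rad mm 45.15 ang -111.78 Fr -2.3 Ft -6.2 Fz 5.2 w 0.255
[-0.23, -0.07, 0.03]
[-0.45, -0.14, 0.03]
[-0.68, -0.2, 0.03]
[-0.91, -0.24, 0.03]
[-1.14, -0.27, 0.03]
```

arm_command([
  {"xyz":[-0.23,-0.07,-0.01],"turn":0,"jaw":255},
  {"xyz":[-0.45,-0.14,-0.01],"turn":0,"jaw":255},
  {"xyz":[-0.68,-0.2,-0.01],"turn":0,"jaw":255},
  {"xyz":[-0.85,-0.23,-0.01],"turn":0,"jaw":255},
  {"xyz":[-1.0,-0.25,-0.01],"turn":0,"jaw":255},
])

```text
clock: 10.57
position: [0.5635, 0.0595, 0.0863]
ee_rot: [-0.002, -3.139, 0.007]
force: [-4.6, 3.7, 5.4]
width: 0.252
```

```bash
python3 arc.py 3 5 .5712 .104 .045
```

```text
fit45 (array([0.57120783, 0.10390752, 0.045     ]), np.float64(0.00012351488000661437))
fitfree (array([0.57125609, 0.10390167, 0.04504244]), np.float64(0.0001206953526571089))
t 10.57 P [0.5635 0.0595 0.0863] rad mm 45.17 ang -99.81 Fr -2.9 Ft -5.1 Fz 5.4 w 0.252
[-0.24, -0.02, 0.02]
[-0.47, -0.04, 0.02]
[-0.71, -0.05, 0.02]
[-0.94, -0.04, 0.02]
[-1.18, -0.03, 0.02]
```

arm_command([
  {"xyz":[-0.24,-0.02,-0.02],"turn":0,"jaw":255},
  {"xyz":[-0.47,-0.04,-0.02],"turn":0,"jaw":255},
  {"xyz":[-0.71,-0.04,-0.02],"turn":0,"jaw":255},
  {"xyz":[-0.9,-0.03,-0.02],"turn":0,"jaw":255},
  {"xyz":[-1.05,-0.02,-0.02],"turn":0,"jaw":255},
])

```text
clock: 10.98
position: [0.5729, 0.0588, 0.0863]
ee_rot: [-0.002, -3.137, 0.008]
force: [-5.6, 2.0, 5.0]
width: 0.253
```

```bash
python3 arc.py 3 5 .5712 .104 .045
```

```text
fit45 (array([0.57121524, 0.10389015, 0.045     ]), np.float64(0.0001406871561710904))
fitfree (array([0.57126842, 0.1038937 , 0.04505072]), np.float64(0.00012689310559916428))
t 10.98 P [0.5729 0.0588 0.0863] rad mm 45.19 ang -87.8 Fr -2.2 Ft -5.5 Fz 5.0 w 0.253
[-0.23, 0.03, 0.02]
[-0.47, 0.06, 0.02]
[-0.7, 0.1, 0.02]
[-0.93, 0.15, 0.02]
[-1.16, 0.22, 0.02]
```

arm_command([
  {"xyz":[-0.23,0.03,-0.02],"turn":0,"jaw":255},
  {"xyz":[-0.47,0.06,-0.02],"turn":0,"jaw":255},
  {"xyz":[-0.7,0.1,-0.02],"turn":0,"jaw":255},
  {"xyz":[-0.9,0.15,-0.02],"turn":0,"jaw":255},
  {"xyz":[-1.04,0.18,-0.02],"turn":0,"jaw":255},
])

```text
clock: 11.4
position: [0.5822, 0.0601, 0.0862]
ee_rot: [-0.002, -3.134, 0.009]
force: [-6.6, 1.1, 6.3]
width: 0.254
```

```bash
python3 arc.py 3 5 .5712 .104 .045
```

```text
fit45 (array([0.57122418, 0.10387589, 0.045     ]), np.float64(0.00015690412439712392))
fitfree (array([0.57127602, 0.10388984, 0.04505546]), np.float64(0.00013037175529190953))
t 11.4 P [0.5822 0.0601 0.0862] rad mm 45.2 ang -75.95 Fr -2.7 Ft -6.2 Fz 6.3 w 0.254
[-0.22, 0.08, 0.02]
[-0.45, 0.16, 0.02]
[-0.66, 0.25, 0.02]
[-0.88, 0.34, 0.01]
[-1.09, 0.45, 0.01]
```

arm_command([
  {"xyz":[-0.22,0.08,-0.03],"turn":0,"jaw":255},
  {"xyz":[-0.45,0.16,-0.03],"turn":0,"jaw":255},
  {"xyz":[-0.66,0.25,-0.03],"turn":0,"jaw":255},
  {"xyz":[-0.84,0.33,-0.03],"turn":0,"jaw":255},
  {"xyz":[-0.98,0.4,-0.03],"turn":0,"jaw":255},
])

```text
clock: 11.82
position: [0.5907, 0.0633, 0.0862]
ee_rot: [-0.003, -3.132, 0.011]
force: [-5.8, 1.1, 5.1]
width: 0.254
```

```bash
python3 arc.py 3 5 .5712 .104 .045
```

```text
fit45 (array([0.57122829, 0.10387108, 0.045     ]), np.float64(0.0001631761474868293))
fitfree (array([0.57127024, 0.10389201, 0.04505204]), np.float64(0.00012805237724388546))
t 11.82 P [0.5907 0.0633 0.0862] rad mm 45.16 ang -64.39 Fr -3.5 Ft -4.8 Fz 5.1 w 0.254
[-0.2, 0.12, 0.02]
[-0.41, 0.24, 0.02]
[-0.6, 0.37, 0.02]
[-0.79, 0.51, 0.01]
[-0.98, 0.66, 0.01]
```

arm_command([
  {"xyz":[-0.2,0.12,-0.03],"turn":0,"jaw":255},
  {"xyz":[-0.41,0.24,-0.03],"turn":0,"jaw":255},
  {"xyz":[-0.6,0.37,-0.03],"turn":0,"jaw":255},
  {"xyz":[-0.77,0.49,-0.03],"turn":0,"jaw":255},
  {"xyz":[-0.89,0.58,-0.03],"turn":0,"jaw":255},
])

```text
clock: 12.23
position: [0.5983, 0.068, 0.0862]
ee_rot: [-0.004, -3.129, 0.013]
force: [-6.2, -0.2, 6.2]
width: 0.256
```

```bash
python3 arc.py 3 5 .5712 .104 .045
```

```text
fit45 (array([0.57122638, 0.10387276, 0.045     ]), np.float64(0.00016064002921836046))
fitfree (array([0.5712557 , 0.10389554, 0.04504373]), np.float64(0.00012323523198592284))
t 12.23 P [0.5983 0.068  0.0862] rad mm 45.1 ang -53.04 Fr -3.5 Ft -5.1 Fz 6.2 w 0.256
[-0.18, 0.16, 0.02]
[-0.35, 0.31, 0.02]
[-0.52, 0.48, 0.01]
[-0.68, 0.65, 0.01]
[-0.83, 0.83, 0.01]
```

arm_command([
  {"xyz":[-0.18,0.16,-0.05],"turn":0,"jaw":255},
  {"xyz":[-0.35,0.31,-0.05],"turn":0,"jaw":255},
  {"xyz":[-0.52,0.48,-0.05],"turn":0,"jaw":255},
  {"xyz":[-0.66,0.63,-0.05],"turn":0,"jaw":255},
  {"xyz":[-0.76,0.74,-0.05],"turn":0,"jaw":255},
])

```text
clock: 12.65
position: [0.6045, 0.0738, 0.0862]
ee_rot: [-0.006, -3.126, 0.016]
force: [-6.8, -0.6, 5.1]
width: 0.258
```

```bash
python3 arc.py 3 5 .5712 .104 .045
```

```text
fit45 (array([0.57121035, 0.10388328, 0.045     ]), np.float64(0.00014170583089348487))
fitfree (array([0.57122417, 0.10389908, 0.04502588]), np.float64(0.00014225581967259454))
t 12.65 P [0.6045 0.0738 0.0862] rad mm 44.97 ang -42.2 Fr -4.6 Ft -5.1 Fz 5.1 w 0.258
[-0.16, 0.18, 0.02]
[-0.3, 0.36, 0.01]
[-0.43, 0.56, 0.01]
[-0.56, 0.76, 0.0]
[-0.67, 0.97, 0.0]
```

arm_command([
  {"xyz":[-0.16,0.18,-0.05],"turn":0,"jaw":255},
  {"xyz":[-0.3,0.36,-0.05],"turn":0,"jaw":255},
  {"xyz":[-0.44,0.56,-0.05],"turn":0,"jaw":255},
  {"xyz":[-0.57,0.76,-0.05],"turn":0,"jaw":255},
  {"xyz":[-0.63,0.86,-0.05],"turn":0,"jaw":255},
])

```text
clock: 13.07
position: [0.6095, 0.0807, 0.0862]
ee_rot: [-0.008, -3.124, 0.019]
force: [-5.2, -1.5, 5.1]
width: 0.259
```

```bash
python3 arc.py 3 5 .5712 .104 .045
```

```text
fit45 (array([0.57118273, 0.10389609, 0.045     ]), np.float64(0.0002058176448400048))
fitfree (array([0.57118385, 0.10389795, 0.04500278]), np.float64(0.00020857525275274486))
t 13.07 P [0.6095 0.0807 0.0862] rad mm 44.83 ang -31.35 Fr -3.6 Ft -4.0 Fz 5.1 w 0.259
[-0.13, 0.2, 0.01]
[-0.24, 0.41, 0.01]
[-0.33, 0.62, 0.01]
[-0.41, 0.84, 0.0]
[-0.48, 1.07, -0.0]
```

arm_command([
  {"xyz":[-0.13,0.2,-0.05],"turn":0,"jaw":255},
  {"xyz":[-0.24,0.41,-0.05],"turn":0,"jaw":255},
  {"xyz":[-0.34,0.62,-0.05],"turn":0,"jaw":255},
  {"xyz":[-0.42,0.84,-0.05],"turn":0,"jaw":255},
  {"xyz":[-0.46,0.97,-0.05],"turn":0,"jaw":255},
])

```text
clock: 13.48
position: [0.613, 0.0882, 0.0862]
ee_rot: [-0.01, -3.121, 0.024]
force: [-4.7, -3.3, 4.1]
width: 0.256
```

```bash
python3 arc.py 3 5 .5712 .104 .045
```

```text
fit45 (array([0.57114284, 0.10390768, 0.045     ]), np.float64(0.00031201423970551173))
fitfree (array([0.57113589, 0.10388941, 0.0449743 ]), np.float64(0.0002862406098886744))
t 13.48 P [0.613  0.0882 0.0862] rad mm 44.67 ang -20.77 Fr -3.2 Ft -4.8 Fz 4.1 w 0.256
[-0.11, 0.21, 0.02]
[-0.17, 0.44, 0.01]
[-0.22, 0.67, 0.01]
[-0.27, 0.9, 0.0]
[-0.29, 1.13, -0.0]
```

arm_command([
  {"xyz":[-0.1,0.21,-0.05],"turn":0,"jaw":255},
  {"xyz":[-0.17,0.44,-0.05],"turn":0,"jaw":255},
  {"xyz":[-0.23,0.67,-0.05],"turn":0,"jaw":255},
  {"xyz":[-0.28,0.9,-0.05],"turn":0,"jaw":255},
  {"xyz":[-0.3,1.05,-0.05],"turn":0,"jaw":255},
])

```text
clock: 13.9
position: [0.6142, 0.0922, 0.0861]
ee_rot: [-0.017, -3.117, 0.035]
force: [-8.7, -16.1, 6.9]
width: 0.256
```

```bash
python3 arc.py 3 5 .5711 .1039 .045
```

```text
fit45 (array([0.57110051, 0.10391621, 0.045     ]), np.float64(0.0003626155070904774))
fitfree (array([0.57109226, 0.10387777, 0.04494761]), np.float64(0.0003123527063113654))
t 13.9 P [0.6142 0.0922 0.0861] rad mm 44.63 ang -15.22 Fr -4.2 Ft -17.8 Fz 6.9 w 0.256
[-0.09, 0.22, 0.0]
[-0.13, 0.45, -0.01]
[-0.16, 0.69, -0.01]
[-0.18, 0.92, -0.02]
[-0.18, 1.16, -0.02]
```

```bash
cat > kn.py <<'E'
from h import *
data="""0.5931 0.1432 .0863 -.002 -3.139 .012
0.5717 0.149 0.0864 -0.004 -3.141 0.013
0.5379 0.1343 0.0865 0.005 3.14 -0.013
0.5267 0.1101 0.0863 0.004 3.138 -0.01
0.5266 0.0983 0.0863 .003 3.138 -.009
0.5286 0.0897 0.0863 .003 3.138 -.008
0.5322 0.0815 0.0863 .003 3.139 -.007
0.5381 0.0734 0.0863 .002 3.14 -.007
0.5456 0.0669 0.0862 .002 3.141 -.007
0.5545 0.0621 0.0863 -.002 -3.141 .007
0.5635 0.0595 0.0863 -.002 -3.139 .007
0.5729 0.0588 0.0863 -.002 -3.137 .008
0.5822 0.0601 0.0862 -.002 -3.134 .009
0.5907 0.0633 0.0862 -.003 -3.132 .011
0.5983 0.068 0.0862 -.004 -3.129 .013
0.6045 0.0738 0.0862 -.006 -3.126 .016
0.6095 0.0807 0.0862 -.008 -3.124 .019
0.613 0.0882 0.0862 -.01 -3.121 .024
0.6142 0.0922 0.0861 -.017 -3.117 .035"""
D=np.array([[float(x) for x in l.split()] for l in data.split("\n")])
from scipy.optimize import least_squares
for off in (0,.034,.05):
    M=R.from_rotvec(D[:,3:]).as_matrix();K=(D[:,:3]-off*M[:,:,2])[:,:2]
    f=least_squares(lambda c:np.hypot(*(K-c[:2]).T)-c[2],[.571,.104,.045]);c=f.x
    a=np.degrees(np.arctan2(K[:,1]-c[1],K[:,0]-c[0]))
    print(off,c.round(5),"max",abs(f.fun).max().round(5),"rms",np.std(f.fun).round(6));print(a[-6:].round(2), (f.fun[-6:]*1e3).round(2)); print(M[-5:,:,2].round(4).tolist())
E
python3 kn.py
```

```text
0 [0.5711  0.10388 0.04495] max 0.00029 rms 0.000134
[-64.22 -52.84 -42.01 -31.12 -20.52 -15.16] [ 0.12  0.08  0.   -0.09 -0.21 -0.29]
[[-0.0126, -0.0083, -0.9999], [-0.0156, -0.0102, -0.9998], [-0.0176, -0.0121, -0.9998], [-0.0205, -0.0153, -0.9997], [-0.0245, -0.0223, -0.9995]]
0.034 [0.57127 0.10411 0.04514] max 0.0001 rms 4.3e-05
[-64.04 -52.54 -41.59 -30.64 -19.94 -14.3 ] [-0.01  0.    0.   -0.01 -0.    0.02]
[[-0.0126, -0.0083, -0.9999], [-0.0156, -0.0102, -0.9998], [-0.0176, -0.0121, -0.9998], [-0.0205, -0.0153, -0.9997], [-0.0245, -0.0223, -0.9995]]
0.05 [0.57135 0.10422 0.04523] max 0.0002 rms 7.7e-05
[-63.96 -52.4  -41.4  -30.42 -19.67 -13.9 ] [-0.07 -0.03  0.    0.03  0.09  0.17]
[[-0.0126, -0.0083, -0.9999], [-0.0156, -0.0102, -0.9998], [-0.0176, -0.0121, -0.9998], [-0.0205, -0.0153, -0.9997], [-0.0245, -0.0223, -0.9995]]
```

arm_command([
  {"xyz":[0,0,-0.03],"turn":0,"jaw":255},
  {"xyz":[0,0,-0.03],"turn":0,"jaw":255},
])

```text
clock: 14.07
position: [0.6135, 0.0903, 0.0862]
ee_rot: [-0.019, -3.115, 0.038]
force: [-5.0, -3.5, 3.7]
width: 0.257
```

```bash
cat > arc2.py <<'E'
import sys
from go import *
# arc2.py step n : knob frame with tip offset
c=np.array([.57127,.10411]);r=.04514;OFF=.034
def rep():
    s,P,M=st();K=P-OFF*M[:,2];d=K[:2]-c;a=np.arctan2(d[1],d[0]);F=s["force"][:2];er=d/np.linalg.norm(d);et=np.array([-er[1],er[0]])
    print("t",round(s["clock"],2),"K",K.round(4),"rad mm",round(np.linalg.norm(d)*1e3,2),"ANG",round(np.degrees(a),2),"Fr",round(F@er,1),"Ft",round(F@et,1),"Fz",s["force"][2].round(1),"w",round(s["width"],3),"zax",M[:,2].round(4),"dq",abs(s["dq"]).max().round(3))
    return s,P,M,K,a
if __name__=="__main__":
    s,P,M,K,a=rep();step=float(sys.argv[1]);n=int(sys.argv[2]);ro=.0001*float(sys.argv[3]) if len(sys.argv)>3 else 0
    for i in range(1,n+1):
        b=a+np.radians(step)*i
        print(i,np.round(delta(K,M,[c[0]+(r+ro)*np.cos(b),c[1]+(r+ro)*np.sin(b),.1205]),2).tolist())
E
python3 arc2.py -2 5
```

```text
t 14.07 K [0.6144 0.0911 0.1202] rad mm 45.03 ANG -16.76 Fr -3.8 Ft -4.8 Fz 3.7 w 0.257 zax [-0.026  -0.024  -0.9994] dq 0.006
1 [0.04, -0.15, -0.03]
2 [0.09, -0.3, -0.02]
3 [0.14, -0.45, -0.02]
4 [0.21, -0.6, -0.01]
5 [0.27, -0.74, -0.01]
```

arm_command([
  {"xyz":[0.04,-0.15,-0.01],"turn":0,"jaw":255},
  {"xyz":[0.04,-0.15,-0.01],"turn":0,"jaw":255},
  {"xyz":[0.04,-0.15,-0.01],"turn":0,"jaw":255},
])

```text
clock: 14.32
position: [0.6131, 0.0893, 0.0863]
ee_rot: [-0.019, -3.116, 0.037]
force: [-2.8, 2.5, 2.1]
width: 0.253
```

arm_command([
  {"xyz":[0.05,-0.15,-0.01],"turn":0,"jaw":255},
  {"xyz":[0.05,-0.15,-0.01],"turn":0,"jaw":255},
  {"xyz":[0.05,-0.15,-0.01],"turn":0,"jaw":255},
])

```text
clock: 14.57
position: [0.6129, 0.0888, 0.0864]
ee_rot: [-0.017, -3.116, 0.035]
force: [-0.6, 4.0, -0.8]
width: 0.254
```

arm_command([
  {"xyz":[0.05,-0.15,-0.01],"turn":0,"jaw":255},
  {"xyz":[0.05,-0.15,-0.01],"turn":0,"jaw":255},
  {"xyz":[0.05,-0.15,-0.01],"turn":0,"jaw":255},
])

```text
clock: 14.82
position: [0.6127, 0.0882, 0.0864]
ee_rot: [-0.016, -3.117, 0.034]
force: [0.4, 5.1, -1.9]
width: 0.254
```

arm_command([
  {"xyz":[0.06,-0.15,-0.01],"turn":0,"jaw":255},
  {"xyz":[0.06,-0.15,-0.01],"turn":0,"jaw":255},
  {"xyz":[0.06,-0.15,-0.01],"turn":0,"jaw":255},
])

```text
clock: 15.07
position: [0.6123, 0.0873, 0.0864]
ee_rot: [-0.015, -3.117, 0.033]
force: [-0.6, 4.6, -1.6]
width: 0.259
```

arm_command([
  {"xyz":[0.06,-0.15,0],"turn":0,"jaw":255},
  {"xyz":[0.06,-0.15,0],"turn":0,"jaw":255},
  {"xyz":[0.06,-0.15,0],"turn":0,"jaw":255},
])

```text
clock: 15.32
position: [0.612, 0.0863, 0.0864]
ee_rot: [-0.015, -3.118, 0.033]
force: [0.8, 5.0, -2.2]
width: 0.252
```

arm_command([
  {"xyz":[0.07,-0.14,0],"turn":0,"jaw":255},
  {"xyz":[0.07,-0.14,0],"turn":0,"jaw":255},
  {"xyz":[0.07,-0.14,0],"turn":0,"jaw":255},
])

```text
clock: 15.57
position: [0.6115, 0.0852, 0.0864]
ee_rot: [-0.014, -3.118, 0.032]
force: [0.6, 4.6, -1.7]
width: 0.255
```

```bash
python3 arc2.py 2 5
```

```text
t 15.57 K [0.6123 0.0859 0.1204] rad mm 44.88 ANG -23.94 Fr -1.3 Ft 4.4 Fz -1.7 w 0.255 zax [-0.0232 -0.0207 -0.9995] dq 0.002
1 [-0.08, 0.14, -0.01]
2 [-0.14, 0.28, -0.02]
3 [-0.19, 0.43, -0.02]
4 [-0.23, 0.58, -0.03]
5 [-0.27, 0.74, -0.03]
```

arm_command([
  {"xyz":[-0.07,0.14,0],"turn":0,"jaw":255},
  {"xyz":[-0.07,0.14,0],"turn":0,"jaw":255},
  {"xyz":[-0.07,0.14,0],"turn":0,"jaw":255},
])

```text
clock: 15.82
position: [0.6117, 0.0854, 0.0863]
ee_rot: [-0.016, -3.117, 0.035]
force: [-3.4, -0.5, 2.7]
width: 0.259
```

arm_command([
  {"xyz":[-0.07,0.15,0],"turn":0,"jaw":255},
  {"xyz":[-0.07,0.15,0],"turn":0,"jaw":255},
  {"xyz":[-0.07,0.15,0],"turn":0,"jaw":255},
])

```text
clock: 16.07
position: [0.6118, 0.0855, 0.0863]
ee_rot: [-0.017, -3.116, 0.037]
force: [-5.0, -1.9, 3.8]
width: 0.257
```

arm_command([
  {"xyz":[-0.06,0.15,0],"turn":0,"jaw":255},
  {"xyz":[-0.06,0.15,0],"turn":0,"jaw":255},
  {"xyz":[-0.06,0.15,0],"turn":0,"jaw":255},
])

```text
clock: 16.32
position: [0.6117, 0.0854, 0.0862]
ee_rot: [-0.019, -3.114, 0.039]
force: [-4.9, -3.7, 3.5]
width: 0.257
```

arm_command([
  {"xyz":[-0.06,0.15,0],"turn":0,"jaw":255},
  {"xyz":[-0.06,0.15,0],"turn":0,"jaw":255},
  {"xyz":[-0.06,0.15,0],"turn":0,"jaw":255},
])

```text
clock: 16.57
position: [0.6117, 0.0855, 0.0863]
ee_rot: [-0.021, -3.113, 0.042]
force: [-5.0, -2.5, 4.4]
width: 0.255
```

arm_command([
  {"xyz":[-0.05,0.15,0],"turn":0,"jaw":255},
  {"xyz":[-0.05,0.15,0],"turn":0,"jaw":255},
  {"xyz":[-0.05,0.15,0],"turn":0,"jaw":255},
])

```text
clock: 16.82
position: [0.6116, 0.0855, 0.0863]
ee_rot: [-0.023, -3.112, 0.044]
force: [-4.6, -3.3, 4.1]
width: 0.253
```

arm_command([
  {"xyz":[-0.05,0.15,0],"turn":0,"jaw":255},
  {"xyz":[-0.05,0.15,0],"turn":0,"jaw":255},
  {"xyz":[-0.05,0.15,0],"turn":0,"jaw":255},
])

```text
clock: 17.07
position: [0.6116, 0.0854, 0.0863]
ee_rot: [-0.025, -3.11, 0.047]
force: [-5.3, -3.7, 3.7]
width: 0.258
```

```bash
python3 arc2.py -2 5
```

```text
t 17.07 K [0.6126 0.0864 0.1202] rad mm 44.97 ANG -23.13 Fr -3.4 Ft -5.5 Fz 3.7 w 0.258 zax [-0.0311 -0.0297 -0.9991] dq 0.002
1 [0.05, -0.15, -0.02]
2 [0.11, -0.29, -0.02]
3 [0.19, -0.43, -0.01]
4 [0.26, -0.57, -0.0]
5 [0.34, -0.71, 0.0]
```

arm_command([
  {"xyz":[-0.06,0.15,0],"turn":0,"jaw":255},
  {"xyz":[-0.12,0.29,0],"turn":0,"jaw":255},
  {"xyz":[-0.17,0.44,0],"turn":0,"jaw":255},
  {"xyz":[-0.17,0.44,0],"turn":0,"jaw":255},
  {"xyz":[-0.17,0.44,0],"turn":0,"jaw":255},
])

```text
clock: 17.48
position: [0.6127, 0.0886, 0.0862]
ee_rot: [-0.026, -3.109, 0.048]
force: [-4.5, -2.5, 4.9]
width: 0.255
```

```bash
python3 arc2.py 2 4
```

```text
t 17.48 K [0.6138 0.0896 0.1202] rad mm 44.97 ANG -18.79 Fr -3.5 Ft -3.8 Fz 4.9 w 0.255 zax [-0.0323 -0.0308 -0.999 ] dq 0.003
1 [-0.06, 0.14, -0.04]
2 [-0.1, 0.3, -0.04]
3 [-0.14, 0.45, -0.05]
4 [-0.16, 0.61, -0.05]
```

arm_command([
  {"xyz":[-0.05,0.14,-0.02],"turn":0,"jaw":255},
  {"xyz":[-0.1,0.3,-0.02],"turn":0,"jaw":255},
  {"xyz":[-0.13,0.41,-0.02],"turn":0,"jaw":255},
  {"xyz":[-0.13,0.41,-0.02],"turn":0,"jaw":255},
  {"xyz":[-0.13,0.41,-0.02],"turn":0,"jaw":255},
])

```text
clock: 17.9
position: [0.6135, 0.0911, 0.0862]
ee_rot: [-0.028, -3.108, 0.051]
force: [-4.7, -3.7, 3.4]
width: 0.254
```

```bash
python3 arc2.py 2 4
```

```text
t 17.9 K [0.6146 0.0922 0.1202] rad mm 44.97 ANG -15.29 Fr -3.5 Ft -4.8 Fz 3.4 w 0.254 zax [-0.0337 -0.0324 -0.9989] dq 0.002
1 [-0.05, 0.15, -0.04]
2 [-0.08, 0.3, -0.04]
3 [-0.11, 0.46, -0.05]
4 [-0.13, 0.61, -0.05]
```

arm_command([
  {"xyz":[-0.05,0.15,-0.02],"turn":0,"jaw":255},
  {"xyz":[-0.08,0.3,-0.02],"turn":0,"jaw":255},
  {"xyz":[-0.11,0.43,-0.02],"turn":0,"jaw":255},
  {"xyz":[-0.11,0.43,-0.02],"turn":0,"jaw":255},
  {"xyz":[-0.11,0.43,-0.02],"turn":0,"jaw":255},
])

```text
clock: 18.32
position: [0.6135, 0.0914, 0.0862]
ee_rot: [-0.033, -3.105, 0.057]
force: [-6.7, -9.1, 4.4]
width: 0.258
```

```bash
python3 arc2.py 2 4
```

```text
t 18.32 K [0.6148 0.0926 0.1201] rad mm 44.98 ANG -14.82 Fr -4.1 Ft -10.5 Fz 4.4 w 0.258 zax [-0.0364 -0.0366 -0.9987] dq 0.002
1 [-0.05, 0.15, -0.05]
2 [-0.08, 0.3, -0.05]
3 [-0.1, 0.46, -0.06]
4 [-0.12, 0.62, -0.07]
```

```bash
python3 - <<'E'
from h import *
from cell import get_image,observe
s=observe();print(s["joints"].round(3),s["ft_torque"].round(2),s["joint_efforts"].round(1))
T=get_image("top");S=get_image("scene");W=get_image("wrist")
np.savez("top11.npz",**T);np.savez("scene11.npz",**S);np.savez("w11.npz",**W)
cv2.imwrite("pics/w11.png",W["frame"][:,:,::-1])
b=cv2.resize(S["frame"][60:240,270:440,::-1],None,fx=3.3,fy=3.3,interpolation=cv2.INTER_CUBIC)
cv2.imwrite("pics/s11.png",b)
E
python3 arc2.py 2 1
```

```text
[-0.39   0.558  0.208  1.677 -0.099  0.962  1.397] [-1.18  1.24  0.  ] [ -4.8 -68.3   0.5 -30.4  -1.6  -2.2  -0. ]
t 18.47 K [0.6147 0.0926 0.1201] rad mm 44.98 ANG -14.83 Fr -4.1 Ft -9.8 Fz 5.0 w 0.26 zax [-0.0364 -0.0366 -0.9987] dq 0.001
1 [-0.05, 0.15, -0.04]
```

View pics/w11.png

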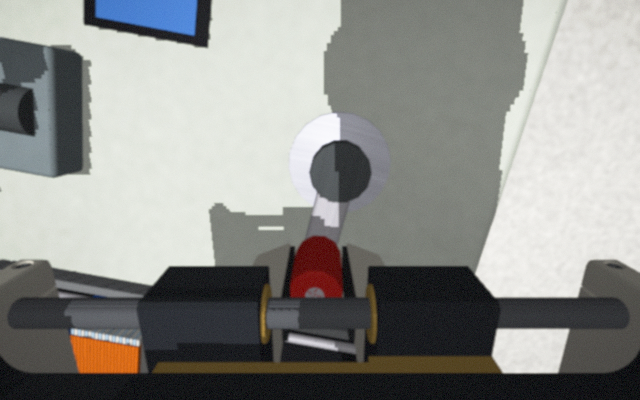

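View pics/s11.png

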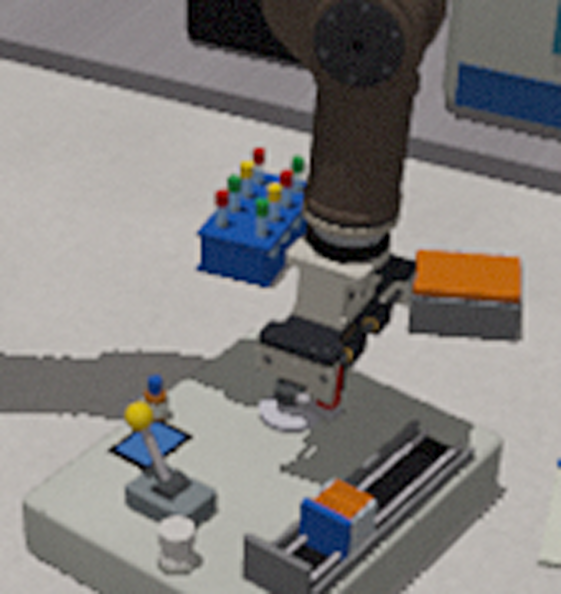

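arm_command([
  {"xyz":[-0.05,0.15,-0.02],"turn":0,"jaw":255},
  {"xyz":[-0.08,0.3,-0.03],"turn":0,"jaw":255},
  {"xyz":[-0.1,0.46,-0.03],"turn":0,"jaw":255},
  {"xyz":[-0.12,0.6,-0.03],"turn":0,"jaw":255},
  {"xyz":[-0.12,0.6,-0.03],"turn":0,"jaw":255},
])

```text
clock: 18.88
position: [0.6135, 0.0913, 0.0861]
ee_rot: [-0.039, -3.101, 0.067]
force: [-8.1, -14.7, 6.5]
width: 0.257
```

```bash
python3 arc2.py 2 1;python3 - <<'E'
from cell import observe
s=observe();print(s["force"],s["dq"].round(4))
E
```

```text
t 18.88 K [0.6148 0.0928 0.1201] rad mm 45.0 ANG -14.57 Fr -4.1 Ft -16.3 Fz 6.5 w 0.257 zax [-0.0398 -0.0429 -0.9983] dq 0.006
1 [-0.05, 0.15, -0.05]
[ -8.05922001 -14.73493385   6.48226789] [ 0.0006 -0.003  -0.0009  0.0021 -0.0056 -0.0029  0.0028]
```

arm_command([
  {"xyz":[0,0,0],"turn":0,"jaw":150},
  {"xyz":[0,0,0],"turn":0,"jaw":150},
  {"xyz":[0,0,0],"turn":0,"jaw":150},
])

```text
clock: 19.13
position: [0.6141, 0.0914, 0.0862]
ee_rot: [-0.04, -3.102, 0.067]
force: [0.3, 0.1, -0.4]
width: 0.399
```

```bash
python3 arc2.py 2 1
python3 - <<'E'
from h import *
from cell import get_image
W=get_image("wrist");cv2.imwrite("pics/w12.png",W["frame"][:,:,::-1]);np.savez("w12.npz",**W)
for n in ("w10","w11","w12"):
    f=cv2.imread(f"pics/{n}.png");hsv=cv2.cvtColor(f,cv2.COLOR_BGR2HSV);m=cv2.inRange(hsv,np.array((0,150,60)),np.array((8,255,255)))
    for r in (245,255,265,275,285,292):
        x=np.nonzero(m[r,280:360])[0]+280
        if len(x):print(n,r,x.min(),x.max(),(x.min()+x.max())/2)
E
```

```text
t 19.13 K [0.6154 0.0928 0.1201] rad mm 45.59 ANG -14.35 Fr 0.3 Ft 0.2 Fz -0.4 w 0.399 zax [-0.0387 -0.0429 -0.9983] dq 0.012
1 [0.01, 0.16, -0.04]
w10 245 301 335 318.0
w10 255 298 339 318.5
w10 265 295 341 318.0
w10 275 293 342 317.5
w10 285 291 341 316.0
w10 292 291 345 318.0
w11 245 301 335 318.0
w11 255 296 339 317.5
w11 265 294 340 317.0
w11 275 292 340 316.0
w11 285 290 341 315.5
w11 292 290 341 315.5
w12 245 300 335 317.5
w12 255 296 338 317.0
w12 265 294 339 316.5
w12 275 291 338 314.5
w12 285 288 339 313.5
w12 292 288 339 313.5
```

View pics/w12.png

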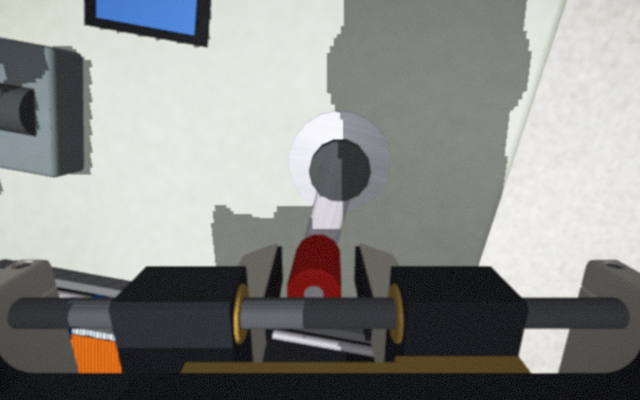

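arm_command([
  {"xyz":[-0.02,0.25,0],"turn":0,"jaw":150},
  {"xyz":[-0.04,0.5,0],"turn":0,"jaw":150},
  {"xyz":[-0.04,0.5,0],"turn":0,"jaw":150},
  {"xyz":[-0.04,0.5,0],"turn":0,"jaw":150},
])

```text
clock: 19.52
position: [0.6147, 0.0967, 0.0859]
ee_rot: [-0.039, -3.103, 0.067]
force: [-0.2, -2.1, 0.7]
width: 0.409
```

arm_command([
  {"xyz":[-0.02,0.2,0],"turn":0,"jaw":150},
  {"xyz":[-0.04,0.4,0],"turn":0,"jaw":150},
  {"xyz":[-0.04,0.4,0],"turn":0,"jaw":150},
  {"xyz":[-0.04,0.4,0],"turn":0,"jaw":150},
])

```text
clock: 19.85
position: [0.6154, 0.0973, 0.086]
ee_rot: [-0.042, -3.102, 0.073]
force: [-0.5, -10.4, 3.4]
width: 0.412
```

```bash
python3 arc2.py 2 1; python3 knob.py w13
python3 - <<'E'
import cv2,numpy as np
f=cv2.imread(f"pics/w13.png");hsv=cv2.cvtColor(f,cv2.COLOR_BGR2HSV);m=cv2.inRange(hsv,np.array((0,150,60)),np.array((8,255,255)))
for r in (245,265,285):
    x=np.nonzero(m[r,260:380])[0]+260
    if len(x):print(r,x.min(),x.max(),(x.min()+x.max())/2)
E
```

```text
t 19.85 K [0.6167 0.0988 0.1199] rad mm 45.76 ANG -6.62 Fr 0.7 Ft -10.4 Fz 3.4 w 0.412 zax [-0.0387 -0.0464 -0.9982] dq 0.003
1 [0.05, 0.16, -0.07]
knob top 1307 [0.6082 0.0922 0.1491] [0.6085 0.0924 0.1493] [0.0152 0.0219 0.0042]
245 288 325 306.5
265 279 326 302.5
285 273 325 299.0
```

```bash
cat > gen.py <<'E'
import sys
from arc2 import *
# gen.py adv a1 a2 a3 a4 a5 [ncalls]
s,P,M,K,a=rep()
adv=float(sys.argv[1]);st_=[float(x) for x in sys.argv[2:7]];n=int(sys.argv[7]) if len(sys.argv)>7 else 2
for j in range(n):
    rr=K[:2] if j==0 else c+r*np.array([np.cos(a),np.sin(a)])
    out=[]
    for d in st_:
        b=a-np.radians(d);t=np.array([c[0]+r*np.cos(b)-rr[0],c[1]+r*np.sin(b)-rr[1],0]);v=M.T@t*100
        out.append([round(v[0],2),round(v[1],2),round(v[2],2)])
    print("call",j+1,out);a-=np.radians(adv)
E
echo ok
```

```text
ok
```

arm_command([
  {"xyz":[0.1,-0.35,0],"turn":0,"jaw":150},
  {"xyz":[0.2,-0.68,0],"turn":0,"jaw":150},
  {"xyz":[0.2,-0.68,0],"turn":0,"jaw":200},
  {"xyz":[0.2,-0.68,0],"turn":0,"jaw":255},
  {"xyz":[0.2,-0.68,0],"turn":0,"jaw":255},
], force=28)

```text
clock: 20.32
position: [0.6132, 0.0903, 0.0864]
ee_rot: [-0.042, -3.102, 0.073]
force: [-1.5, 0.3, 1.1]
width: 0.259
```

arm_command([
  {"xyz":[0,0,0],"turn":0,"jaw":255},
  {"xyz":[0,0,0],"turn":0,"jaw":255},
  {"xyz":[0,0,0],"turn":0,"jaw":255},
])

```text
clock: 20.57
position: [0.6131, 0.0905, 0.0864]
ee_rot: [-0.042, -3.102, 0.073]
force: [-1.1, -2.0, 0.1]
width: 0.256
```

```bash
python3 gen.py 58 8 20 34 48 60 1
```

```text
t 20.57 K [0.6145 0.0921 0.1204] rad mm 44.84 ANG -15.56 Fr -0.5 Ft -2.2 Fz 0.1 w 0.256 zax [-0.0388 -0.0467 -0.9982] dq 0.001
call 1 [[np.float64(0.17), np.float64(-0.61), np.float64(0.04)], [np.float64(0.61), np.float64(-1.44), np.float64(0.09)], [np.float64(1.33), np.float64(-2.27), np.float64(0.16)], [np.float64(2.23), np.float64(-2.9), np.float64(0.22)], [np.float64(3.1), np.float64(-3.25), np.float64(0.27)]]
```

arm_command([
  {"xyz":[0.17,-0.61,0.04],"turn":0,"jaw":255},
  {"xyz":[0.61,-1.44,0.09],"turn":0,"jaw":255},
  {"xyz":[1.33,-2.27,0.16],"turn":0,"jaw":255},
  {"xyz":[2.23,-2.9,0.22],"turn":0,"jaw":255},
  {"xyz":[3.1,-3.25,0.27],"turn":0,"jaw":255},
])

```text
clock: 20.98
position: [0.5827, 0.0592, 0.0867]
ee_rot: [-0.042, -3.106, 0.071]
force: [5.4, 2.0, -4.1]
width: 0.258
```

```bash
sed -i 's/round(v\[\([012]\)\],2)/float(round(v[\1],2))/g' gen.py; python3 gen.py 70 12 28 44 60 72 2
```

```text
t 20.98 K [0.5839 0.0607 0.1206] rad mm 45.17 ANG -73.76 Fr -0.4 Ft 5.8 Fz -4.1 w 0.258 zax [-0.0352 -0.0453 -0.9984] dq 0.285
call 1 [[0.92, -0.19, 0.04], [2.18, -0.14, 0.08], [3.37, 0.25, 0.1], [4.41, 0.96, 0.11], [5.04, 1.66, 0.09]]
call 2 [[0.5, 0.8, -0.02], [0.88, 2.0, -0.06], [0.92, 3.25, -0.12], [0.61, 4.47, -0.19], [0.17, 5.3, -0.24]]
```

arm_command([
  {"xyz":[0.92,-0.19,0.04],"turn":0,"jaw":255},
  {"xyz":[2.18,-0.14,0.08],"turn":0,"jaw":255},
  {"xyz":[3.37,0.25,0.1],"turn":0,"jaw":255},
  {"xyz":[4.41,0.96,0.11],"turn":0,"jaw":255},
  {"xyz":[5.04,1.66,0.09],"turn":0,"jaw":255},
])

```text
clock: 21.4
position: [0.5329, 0.0765, 0.0866]
ee_rot: [-0.043, -3.108, 0.072]
force: [4.8, -2.8, -6.0]
width: 0.26
```

arm_command([
  {"xyz":[0.5,0.8,-0.02],"turn":0,"jaw":255},
  {"xyz":[0.88,2.0,-0.06],"turn":0,"jaw":255},
  {"xyz":[0.92,3.25,-0.12],"turn":0,"jaw":255},
  {"xyz":[0.61,4.47,-0.19],"turn":0,"jaw":255},
  {"xyz":[0.17,5.3,-0.24],"turn":0,"jaw":255},
])

```text
clock: 21.82
position: [0.5329, 0.1284, 0.0864]
ee_rot: [-0.044, -3.108, 0.075]
force: [2.5, -8.2, -3.9]
width: 0.261
```

```bash
python3 gen.py 71 12 28 44 60 72 3
```

```text
t 21.82 K [0.5341 0.13   0.1203] rad mm 45.33 ANG 145.14 Fr -6.8 Ft 5.3 Fz -3.9 w 0.261 zax [-0.033  -0.0475 -0.9983] dq 0.196
call 1 [[-0.61, 0.72, -0.05], [-1.62, 1.47, -0.12], [-2.79, 1.91, -0.18], [-4.04, 2.02, -0.23], [-4.97, 1.86, -0.25]]
call 2 [[-0.89, -0.33, -0.01], [-1.92, -1.03, -0.01], [-2.73, -2.0, 0.01], [-3.23, -3.15, 0.05], [-3.4, -4.08, 0.09]]
call 3 [[0.02, -0.94, 0.05], [0.35, -2.15, 0.12], [1.0, -3.23, 0.19], [1.92, -4.08, 0.26], [2.75, -4.53, 0.31]]
```

arm_command([
  {"xyz":[-0.61,0.72,-0.05],"turn":0,"jaw":255},
  {"xyz":[-1.62,1.47,-0.12],"turn":0,"jaw":255},
  {"xyz":[-2.79,1.91,-0.18],"turn":0,"jaw":255},
  {"xyz":[-4.04,2.02,-0.23],"turn":0,"jaw":255},
  {"xyz":[-4.97,1.86,-0.25],"turn":0,"jaw":255},
])

```text
clock: 22.23
position: [0.5822, 0.1457, 0.0861]
ee_rot: [-0.043, -3.105, 0.075]
force: [-7.1, -2.7, 6.1]
width: 0.258
```

arm_command([
  {"xyz":[-0.89,-0.33,-0.01],"turn":0,"jaw":255},
  {"xyz":[-1.92,-1.03,-0.01],"turn":0,"jaw":255},
  {"xyz":[-2.73,-2.0,0.01],"turn":0,"jaw":255},
  {"xyz":[-3.23,-3.15,0.05],"turn":0,"jaw":255},
  {"xyz":[-3.4,-4.08,0.09],"turn":0,"jaw":255},
])

```text
clock: 22.65
position: [0.6149, 0.1057, 0.0863]
ee_rot: [-0.04, -3.105, 0.071]
force: [-3.8, 4.6, 4.3]
width: 0.258
```

arm_command([
  {"xyz":[0.02,-0.94,0.05],"turn":0,"jaw":255},
  {"xyz":[0.35,-2.15,0.12],"turn":0,"jaw":255},
  {"xyz":[1.0,-3.23,0.19],"turn":0,"jaw":255},
  {"xyz":[1.92,-4.08,0.26],"turn":0,"jaw":255},
  {"xyz":[2.75,-4.53,0.31],"turn":0,"jaw":255},
])

```text
clock: 23.07
position: [0.5878, 0.0611, 0.0867]
ee_rot: [-0.041, -3.109, 0.069]
force: [6.8, 1.1, -3.0]
width: 0.257
```

```bash
python3 gen.py 70.5 12 28 44 60 72 3
```

```text
t 23.07 K [0.5889 0.0626 0.1206] rad mm 45.07 ANG -66.97 Fr 1.6 Ft 6.6 Fz -3.0 w 0.257 zax [-0.0326 -0.0439 -0.9985] dq 0.275
call 1 [[0.89, -0.31, 0.04], [2.14, -0.4, 0.09], [3.37, -0.15, 0.11], [4.49, 0.43, 0.12], [5.2, 1.05, 0.12]]
call 2 [[0.58, 0.74, -0.01], [1.09, 1.89, -0.05], [1.27, 3.13, -0.1], [1.1, 4.38, -0.16], [0.74, 5.25, -0.21]]
call 3 [[-0.51, 0.79, -0.05], [-1.42, 1.66, -0.12], [-2.53, 2.24, -0.18], [-3.76, 2.49, -0.23], [-4.7, 2.45, -0.26]]
```

arm_command([
  {"xyz":[0.89,-0.31,0.04],"turn":0,"jaw":255},
  {"xyz":[2.14,-0.4,0.09],"turn":0,"jaw":255},
  {"xyz":[3.37,-0.15,0.11],"turn":0,"jaw":255},
  {"xyz":[4.49,0.43,0.12],"turn":0,"jaw":255},
  {"xyz":[5.2,1.05,0.12],"turn":0,"jaw":255},
])

```text
clock: 23.48
position: [0.5364, 0.0723, 0.0866]
ee_rot: [-0.042, -3.111, 0.069]
force: [4.9, -2.9, -4.8]
width: 0.259
```

arm_command([
  {"xyz":[0.58,0.74,-0.01],"turn":0,"jaw":255},
  {"xyz":[1.09,1.89,-0.05],"turn":0,"jaw":255},
  {"xyz":[1.27,3.13,-0.1],"turn":0,"jaw":255},
  {"xyz":[1.1,4.38,-0.16],"turn":0,"jaw":255},
  {"xyz":[0.74,5.25,-0.21],"turn":0,"jaw":255},
])

```text
clock: 23.9
position: [0.5304, 0.1242, 0.0863]
ee_rot: [-0.043, -3.111, 0.072]
force: [1.5, -7.2, -1.9]
width: 0.256
```

arm_command([
  {"xyz":[-0.51,0.79,-0.05],"turn":0,"jaw":255},
  {"xyz":[-1.42,1.66,-0.12],"turn":0,"jaw":255},
  {"xyz":[-2.53,2.24,-0.18],"turn":0,"jaw":255},
  {"xyz":[-3.76,2.49,-0.23],"turn":0,"jaw":255},
  {"xyz":[-4.7,2.45,-0.26],"turn":0,"jaw":255},
])

```text
clock: 24.32
position: [0.5771, 0.1469, 0.0861]
ee_rot: [-0.042, -3.108, 0.074]
force: [-7.5, -3.4, 4.8]
width: 0.258
```

```bash
python3 gen.py 70.5 12 28 44 60 72 3
```

```text
t 24.32 K [0.5782 0.1485 0.12  ] rad mm 44.97 ANG 81.09 Fr -4.5 Ft 6.9 Fz 4.8 w 0.258 zax [-0.0333 -0.0469 -0.9983] dq 0.261
call 1 [[-0.92, -0.2, -0.02], [-2.04, -0.78, -0.03], [-2.95, -1.64, -0.02], [-3.59, -2.72, 0.01], [-3.86, -3.63, 0.05]]
call 2 [[-0.1, -0.94, 0.04], [0.07, -2.18, 0.11], [0.58, -3.33, 0.18], [1.38, -4.29, 0.25], [2.14, -4.85, 0.3]]
call 3 [[0.85, -0.41, 0.05], [2.08, -0.66, 0.1], [3.33, -0.56, 0.13], [4.51, -0.13, 0.15], [5.29, 0.41, 0.15]]
```

arm_command([
  {"xyz":[-0.92,-0.2,-0.02],"turn":0,"jaw":255},
  {"xyz":[-2.04,-0.78,-0.03],"turn":0,"jaw":255},
  {"xyz":[-2.95,-1.64,-0.02],"turn":0,"jaw":255},
  {"xyz":[-3.59,-2.72,0.01],"turn":0,"jaw":255},
  {"xyz":[-3.86,-3.63,0.05],"turn":0,"jaw":255},
])

```text
clock: 24.73
position: [0.6143, 0.1111, 0.0862]
ee_rot: [-0.04, -3.107, 0.07]
force: [-4.9, 5.3, 4.3]
width: 0.26
```

arm_command([
  {"xyz":[-0.1,-0.94,0.04],"turn":0,"jaw":255},
  {"xyz":[0.07,-2.18,0.11],"turn":0,"jaw":255},
  {"xyz":[0.58,-3.33,0.18],"turn":0,"jaw":255},
  {"xyz":[1.38,-4.29,0.25],"turn":0,"jaw":255},
  {"xyz":[2.14,-4.85,0.3],"turn":0,"jaw":255},
])

```text
clock: 25.15
position: [0.5931, 0.0638, 0.0866]
ee_rot: [-0.039, -3.11, 0.067]
force: [4.7, 3.6, -1.8]
width: 0.26
```

arm_command([
  {"xyz":[0.85,-0.41,0.05],"turn":0,"jaw":255},
  {"xyz":[2.08,-0.66,0.1],"turn":0,"jaw":255},
  {"xyz":[3.33,-0.56,0.13],"turn":0,"jaw":255},
  {"xyz":[4.51,-0.13,0.15],"turn":0,"jaw":255},
  {"xyz":[5.29,0.41,0.15],"turn":0,"jaw":255},
])

```text
clock: 25.57
position: [0.5406, 0.0683, 0.0866]
ee_rot: [-0.041, -3.112, 0.067]
force: [4.9, -3.8, -4.6]
width: 0.258
```

```bash
python3 gen.py 70.5 12 28 44 60 72 3
```

```text
t 25.57 K [0.5416 0.0698 0.1205] rad mm 45.36 ANG -130.82 Fr -0.3 Ft 6.1 Fz -4.6 w 0.258 zax [-0.0288 -0.0428 -0.9987] dq 0.182
call 1 [[0.65, 0.69, -0.01], [1.29, 1.77, -0.04], [1.61, 2.98, -0.09], [1.58, 4.24, -0.14], [1.33, 5.15, -0.19]]
call 2 [[-0.41, 0.85, -0.05], [-1.21, 1.81, -0.11], [-2.25, 2.52, -0.17], [-3.45, 2.91, -0.22], [-4.39, 2.98, -0.25]]
call 3 [[-0.94, -0.1, -0.02], [-2.12, -0.54, -0.03], [-3.13, -1.29, -0.03], [-3.9, -2.28, -0.01], [-4.28, -3.14, 0.02]]
```

arm_command([
  {"xyz":[0.65,0.69,-0.01],"turn":0,"jaw":255},
  {"xyz":[1.29,1.77,-0.04],"turn":0,"jaw":255},
  {"xyz":[1.61,2.98,-0.09],"turn":0,"jaw":255},
  {"xyz":[1.58,4.24,-0.14],"turn":0,"jaw":255},
  {"xyz":[1.33,5.15,-0.19],"turn":0,"jaw":255},
])

```text
clock: 25.98
position: [0.5283, 0.1195, 0.0864]
ee_rot: [-0.041, -3.112, 0.069]
force: [1.7, -6.8, -3.7]
width: 0.259
```

arm_command([
  {"xyz":[-0.41,0.85,-0.05],"turn":0,"jaw":255},
  {"xyz":[-1.21,1.81,-0.11],"turn":0,"jaw":255},
  {"xyz":[-2.25,2.52,-0.17],"turn":0,"jaw":255},
  {"xyz":[-3.45,2.91,-0.22],"turn":0,"jaw":255},
  {"xyz":[-4.39,2.98,-0.25],"turn":0,"jaw":255},
])

```text
clock: 26.4
position: [0.5721, 0.1475, 0.0861]
ee_rot: [-0.041, -3.109, 0.072]
force: [-5.7, -4.6, 4.9]
width: 0.258
```

arm_command([
  {"xyz":[-0.94,-0.1,-0.02],"turn":0,"jaw":255},
  {"xyz":[-2.12,-0.54,-0.03],"turn":0,"jaw":255},
  {"xyz":[-3.13,-1.29,-0.03],"turn":0,"jaw":255},
  {"xyz":[-3.9,-2.28,-0.01],"turn":0,"jaw":255},
  {"xyz":[-4.28,-3.14,0.02],"turn":0,"jaw":255},
])

```text
clock: 26.82
position: [0.6131, 0.1162, 0.0861]
ee_rot: [-0.039, -3.107, 0.069]
force: [-7.6, 3.3, 6.8]
width: 0.258
```

```bash
python3 gen.py 30 10 20 26 30 34 1
```

```text
t 26.82 K [0.6143 0.1176 0.1201] rad mm 45.08 ANG 17.47 Fr -6.2 Ft 5.4 Fz 6.8 w 0.258 zax [-0.0343 -0.0438 -0.9984] dq 0.172
call 1 [[-0.2, -0.76, 0.03], [-0.25, -1.55, 0.06], [-0.22, -2.02, 0.08], [-0.17, -2.33, 0.1], [-0.09, -2.63, 0.11]]
```

arm_command([
  {"xyz":[-0.2,-0.76,0.03],"turn":0,"jaw":255},
  {"xyz":[-0.25,-1.55,0.06],"turn":0,"jaw":255},
  {"xyz":[-0.22,-2.02,0.08],"turn":0,"jaw":255},
  {"xyz":[-0.12,-2.55,0.1],"turn":0,"jaw":255},
  {"xyz":[-0.04,-2.78,0.11],"turn":0,"jaw":255},
])

```text
clock: 27.23
position: [0.6131, 0.0897, 0.0865]
ee_rot: [-0.037, -3.108, 0.066]
force: [1.0, 4.7, 0.1]
width: 0.257
```

arm_command([
  {"xyz":[0,0,0],"turn":0,"jaw":255},
  {"xyz":[0,0,0],"turn":0,"jaw":255},
])

```text
clock: 27.4
position: [0.6131, 0.0894, 0.0865]
ee_rot: [-0.037, -3.108, 0.066]
force: [0.6, -0.6, 0.8]
width: 0.264
```

```bash
python3 gen.py 30 1 2 3 4 5 1
```

```text
t 27.4 K [0.6142 0.0909 0.1204] rad mm 44.91 ANG -17.16 Fr 0.7 Ft -0.4 Fz 0.8 w 0.264 zax [-0.0332 -0.0421 -0.9986] dq 0.004
call 1 [[-0.0, -0.08, 0.0], [0.02, -0.16, 0.01], [0.05, -0.23, 0.01], [0.07, -0.31, 0.02], [0.1, -0.38, 0.02]]
```

arm_command([
  {"xyz":[0,0,0],"turn":0,"jaw":150},
  {"xyz":[0,0,0],"turn":0,"jaw":100},
  {"xyz":[0,0,0],"turn":0,"jaw":60},
  {"xyz":[0,0,0],"turn":0,"jaw":60},
  {"xyz":[0,0,0],"turn":0,"jaw":60},
])

```text
clock: 27.82
position: [0.6129, 0.0893, 0.0863]
ee_rot: [-0.037, -3.108, 0.066]
force: [0.6, 0.1, -0.2]
width: 0.569
```

arm_command([
  {"xyz":[0.06,-0.08,-2],"turn":0,"jaw":60},
  {"xyz":[0.15,-0.2,-5],"turn":0,"jaw":60},
  {"xyz":[0.25,-0.33,-8],"turn":0,"jaw":60},
  {"xyz":[0.33,-0.43,-10.5],"turn":0,"jaw":60},
  {"xyz":[0.37,-0.49,-11.5],"turn":0,"jaw":60},
])

```text
clock: 28.23
position: [0.6147, 0.0896, 0.2054]
ee_rot: [-0.038, -3.113, 0.065]
force: [0.1, 0.2, 0.5]
width: 0.763
```

```bash
python3 arc2.py 1 1|head -1; python3 knob.py w20
cat > ball.py <<'E'
from h import *
from cell import get_image
import sys
d=get_image("wrist");hsv=cv2.cvtColor(d["frame"],cv2.COLOR_RGB2HSV);m=cv2.inRange(hsv,np.array((20,130,80)),np.array((33,255,255)))
n,l,s,c=cv2.connectedComponentsWithStats(m);i=1+np.argmax(s[1:,4]);print("ball wrist",s[i],c[i],onplane(d,*c[i],.158))
S=get_image("scene");T=get_image("top")
b=blob(S,(18,130,100),(33,255,255),(290,150,350,220));print("scene",b[:3],onplane(S,b[0],b[1],.158))
try:
    t=blob(T,(18,130,80),(33,255,255),(320,180,355,220));print("top",t[:3],tri(S,b[:2],T,t[:2]))
except Exception as e: print(e)
cv2.imwrite("pics/s_%s.png"%sys.argv[1],cv2.resize(S["frame"][100:270,260:440,::-1],None,fx=3.3,fy=3.3,interpolation=cv2.INTER_CUBIC))
E
python3 ball.py a
```

```text
t 28.23 K [0.6157 0.091  0.2394] rad mm 46.3 ANG -16.47 Fr 0.1 Ft 0.2 Fz 0.5 w 0.763 zax [-0.0284 -0.0412 -0.9987] dq 0.197
knob top 543 [0.612  0.0908 0.1491] [0.6108 0.0911 0.1493] [0.0224 0.021  0.0039]
ball wrist [ 257  357  311   15 1904] [416.87394958 366.11502101] [0.74593101 0.16565239 0.158     ]
scene (np.float64(311.5925925925926), np.float64(185.5), 54) [ 0.50143356 -0.06474087  0.158     ]
top (np.float64(337.85714285714283), np.float64(207.17142857142858), 35) (array([ 0.50053261, -0.06497942,  0.15764038]), np.float64(0.0018199468703520186))
```

arm_command([
  {"xyz":[3.3,-3,0.2],"turn":5,"jaw":255},
  {"xyz":[6.5,-6,0.4],"turn":11,"jaw":255},
  {"xyz":[9.8,-9,0.7],"turn":11,"jaw":255},
  {"xyz":[12.5,-11.5,0.9],"turn":11,"jaw":255},
  {"xyz":[14.5,-13.3,1],"turn":11,"jaw":255},
], force=25)

```text
clock: 28.85
position: [0.4599, -0.0426, 0.1989]
ee_rot: [-0.337, -3.088, 0.074]
force: [0.7, -0.3, 1.1]
width: 0.451
```

```bash
cat > go2.py <<'E'
import sys
from go import *
# moves of the real tip (34 mm behind P): target list of x,y,z
s,P,M=st();K=P-.034*M[:,2]
az=np.degrees(np.arctan2(M[1,1],M[0,1]))
print("t",round(s["clock"],2),"tip",K.round(4),"F",s["force"].round(1),"az",az.round(2),"zax",M[:,2].round(4),"w",round(s["width"],3))
v=[float(x) for x in sys.argv[1:]]
for i in range(0,len(v),3): print(v[i:i+3],delta(K,M,v[i:i+3]).round(2).tolist())
E
python3 go2.py .445 -.055 .2 .445 -.055 .142 .5465 -.0742 .142
```

```text
t 28.85 tip [ 0.4612 -0.0411  0.2328] F [ 0.7 -0.3  1.1] az 77.58 zax [-0.0393 -0.0434 -0.9983] w 0.451
[0.445, -0.055, 0.2] [1.19, -1.54, 3.4]
[0.445, -0.055, 0.142] [1.02, -1.24, 9.19]
[0.5465, -0.0742, 0.142] [-9.3, -0.94, 8.88]
```

arm_command([
  {"xyz":[1.1,-1.4,1.5],"turn":-1.4,"jaw":255},
  {"xyz":[1.1,-1.4,3.5],"turn":-1.4,"jaw":255},
  {"xyz":[1.1,-1.3,5.5],"turn":-1.4,"jaw":255},
  {"xyz":[1.0,-1.2,7.5],"turn":-1.4,"jaw":255},
  {"xyz":[1.0,-1.2,8.6],"turn":-1.4,"jaw":255},
])

```text
clock: 29.27
position: [0.4417, -0.0559, 0.1107]
ee_rot: [-0.299, -3.087, 0.074]
force: [-0.5, 0.7, 0.7]
width: 0.089
```

arm_command([
  {"xyz":[0,0,0],"turn":0,"jaw":255},
  {"xyz":[0,0,0],"turn":0,"jaw":255},
])

```text
clock: 29.43
position: [0.4395, -0.0559, 0.1091]
ee_rot: [-0.298, -3.082, 0.076]
force: [-0.1, 0.2, -0.6]
width: 0.007
```

```bash
python3 go2.py .5465 -.0742 .142
```

```text
t 29.43 tip [ 0.4412 -0.0544  0.143 ] F [-0.1  0.2 -0.6] az 79.0 zax [-0.0488 -0.0444 -0.9978] w 0.007
[0.5465, -0.0742, 0.142] [-10.71, 0.07, -0.33]
```

arm_command([
  {"xyz":[-1.2,0,0],"turn":0,"jaw":255},
  {"xyz":[-2.4,0,0],"turn":0,"jaw":255},
  {"xyz":[-3.6,0,-0.1],"turn":0,"jaw":255},
  {"xyz":[-4.8,0.1,-0.1],"turn":0,"jaw":255},
  {"xyz":[-5.8,0.1,-0.2],"turn":0,"jaw":255},
])

```text
clock: 29.85
position: [0.4983, -0.0661, 0.1091]
ee_rot: [-0.298, -3.083, 0.076]
force: [-2.2, -0.3, 2.3]
width: 0.005
```

```bash
python3 go2.py .5465 -.0742 .142
python3 - <<'E'
from h import *
from cell import get_image
S=get_image("scene")
cv2.imwrite("pics/s_b.png",cv2.resize(S["frame"][90:270,260:440,::-1],None,fx=3.2,fy=3.2,interpolation=cv2.INTER_CUBIC))
E
```

```text
t 29.85 tip [ 0.4999 -0.0646  0.143 ] F [-2.2 -0.3  2.3] az 79.02 zax [-0.0483 -0.0444 -0.9978] w 0.005
[0.5465, -0.0742, 0.142] [-4.76, -0.05, -0.08]
```

View pics/s_b.png

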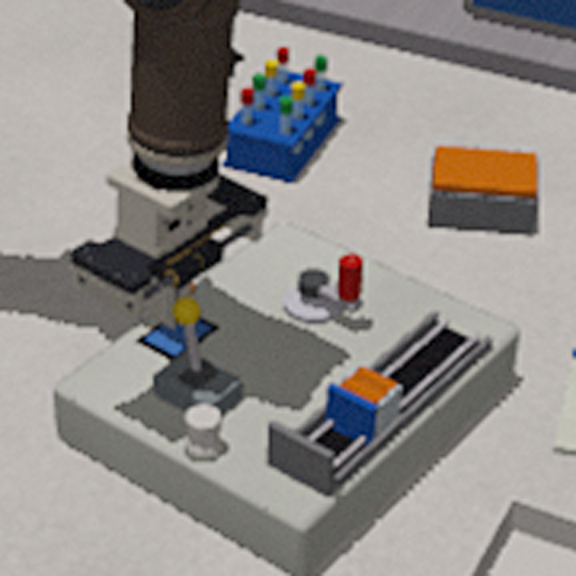

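arm_command([
  {"xyz":[-1.2,0,0],"turn":0,"jaw":255},
  {"xyz":[-2.4,0,0],"turn":0,"jaw":255},
  {"xyz":[-3.4,0,0],"turn":0,"jaw":255},
  {"xyz":[-4.2,0,0],"turn":0,"jaw":255},
  {"xyz":[-4.6,0,0],"turn":0,"jaw":255},
])

```text
clock: 30.32
position: [0.5455, -0.0755, 0.1074]
ee_rot: [-0.298, -3.083, 0.076]
force: [-10.5, 2.4, 2.4]
width: 0.006
```

arm_command([
  {"xyz":[-0.2,0,0],"turn":0,"jaw":255},
  {"xyz":[-0.4,0,0],"turn":0,"jaw":255},
  {"xyz":[-0.4,0,0],"turn":0,"jaw":255},
])

```text
clock: 30.57
position: [0.5453, -0.0756, 0.1069]
ee_rot: [-0.298, -3.075, 0.075]
force: [-14.2, 2.8, 11.5]
width: 0.004
```

```bash
python3 go2.py .5465 -.0742 .142 .44 -.055 .142 .44 -.055 .25
python3 - <<'E'
from h import *
from cell import get_image
S=get_image("scene")
b=blob(S,(18,130,100),(33,255,255),(290,150,350,240));print("ball scene",b[:3],onplane(S,b[0],b[1],.158),"want ~",.5005+.0706,-.065-.0137)
cv2.imwrite("pics/s_c.png",cv2.resize(S["frame"][90:270,260:440,::-1],None,fx=3.2,fy=3.2,interpolation=cv2.INTER_CUBIC))
E
```

```text
t 30.57 tip [ 0.5472 -0.0741  0.1408] F [-14.2   2.8  11.5] az 79.01 zax [-0.0553 -0.0434 -0.9975] w 0.004
[0.5465, -0.0742, 0.142] [0.08, -0.03, -0.11]
[0.44, -0.055, 0.142] [10.88, -0.17, 0.4]
[0.44, -0.055, 0.25] [11.38, -0.75, -10.38]
ball scene (np.float64(330.7894736842105), np.float64(195.50877192982455), 57) [ 0.57236918 -0.08011682  0.158     ] want ~ 0.5710999999999999 -0.0787
```

View pics/s_c.png

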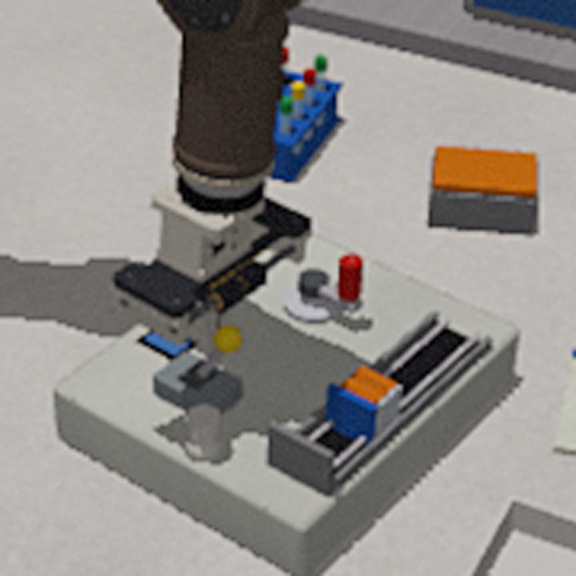

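arm_command([
  {"xyz":[1,0,0],"turn":0,"jaw":255},
  {"xyz":[2.5,0,0],"turn":0,"jaw":255},
  {"xyz":[4,-0.1,-0.5],"turn":0,"jaw":255},
  {"xyz":[5.5,-0.1,-2],"turn":0,"jaw":255},
  {"xyz":[6.5,-0.2,-3.5],"turn":0,"jaw":255},
])

```text
clock: 31.03
position: [0.4813, -0.0631, 0.145]
ee_rot: [-0.297, -3.074, 0.075]
force: [0.3, -0.3, 0.5]
width: 0.007
```

arm_command([
  {"xyz":[1,0,-3],"turn":0,"jaw":255},
  {"xyz":[2,0,-6],"turn":0,"jaw":255},
  {"xyz":[2.5,0,-8],"turn":0,"jaw":255},
  {"xyz":[2.5,0,-9],"turn":0,"jaw":255},
  {"xyz":[2.5,0,-9],"turn":0,"jaw":255},
])

```text
clock: 31.45
position: [0.4635, -0.0542, 0.238]
ee_rot: [-0.297, -3.078, 0.073]
force: [0.7, 0.4, 0.1]
width: 0.004
```

arm_command([
  {"xyz":[0,0,0],"turn":0,"jaw":255},
  {"xyz":[0,0,0],"turn":0,"jaw":255},
  {"xyz":[0,0,0],"turn":0,"jaw":255},
])

```text
clock: 31.7
position: [0.463, -0.0543, 0.2366]
ee_rot: [-0.297, -3.076, 0.074]
force: [0.4, -0.4, 0.6]
width: -0.001
```

```bash
python3 go2.py .45 -.055 .25
python3 - <<'E'
from h import *
from cell import get_image
S=get_image("scene");T=get_image("top")
b=blob(S,(18,130,100),(33,255,255),(290,150,350,240));print("ball scene",b[:3],onplane(S,b[0],b[1],.158),"want ~ .571 -.079")
k=blob(S,(0,150,80),(8,255,255),(350,150,400,200));print("knob scene",k[:3],onplane(S,k[0],k[1],.129),"want ~ .614 .091")
try:
    t=blob(T,(0,130,60),(8,255,255),(270,170,310,200));print("knob tri",tri(S,k[:2],T,t[:2]))
except Exception as e: print(e)
a=cv2.resize(S["frame"][90:270,260:440,::-1],(400,400),interpolation=cv2.INTER_CUBIC)
c=cv2.resize(T["frame"][100:260,240:400,::-1],(400,400),interpolation=cv2.INTER_CUBIC)
cv2.imwrite("pics/final.png",np.hstack([a,c]))
E
```

```text
t 31.7 tip [ 0.4649 -0.0529  0.2706] F [ 0.4 -0.4  0.6] az 79.03 zax [-0.0544 -0.043  -0.9976] w -0.001
[0.45, -0.055, 0.25] [1.32, -0.38, 2.14]
ball scene (np.float64(330.7258064516129), np.float64(195.1290322580645), 62) [ 0.57141387 -0.07866901  0.158     ] want ~ .571 -.079
knob scene (np.float64(368.85714285714283), np.float64(175.83116883116884), 77) [0.61484481 0.09245207 0.129     ] want ~ .614 .091
knob tri (array([0.61491442, 0.09177396, 0.12941071]), np.float64(0.00039568684445901776))
```

View pics/final.png

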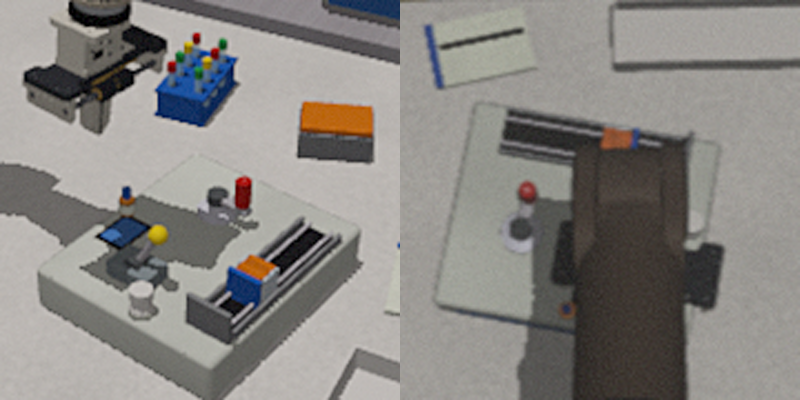

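```bash
python3 -c "
from cell import sign_off,observe
print(sign_off()); print(observe()['clock'])"
```

```text
the job is handed in; nothing more can be done
None
the job is handed in; nothing more can be done
```

I wound the crank anticlockwise to its stop, gave it three turns clockwise and threw the brake lever fully over. I then drew the gripper clear and handed the job in at about 32 s of the 72 s. One thing doesn't match the brief: the stop felt much stiffer than described.

**Final checks**
- **Crank:** counted on the tool's track, the crank turned 1081.6° clockwise from where it rested against the stop. The camera puts the knob at about (0.615, 0.092), against (0.614, 0.091) expected.
- **Brake:** the ball is at (0.571, −0.079), which is the fully-over position. It stopped there against about 14 N and stayed put after I let go.
- **Bench:** the vial, jar, tube rack, tip box and cards look undisturbed. The reagent bottle, beaker and scanner were outside the last close-ups, though the arm never went near them. The wrist force is about zero.

**What disagreed or failed**
- **Stop too stiff:** it gave well under 1° when I pushed with 10 to 16 N (17.8 N at most, drag included). The brief implies about 5° to 11°. It sits about 0.79 turn from where the crank was found, inside the expected range, and no other contact showed. I pressed it three times in all, never above about 18 N.
- **Stop direction uncertain:** I can only place it to within a few degrees, and the 1.6° over three turns was a deliberate compromise for that.
- **Finger length:** the wrist depth image shows the fingertips about 34 mm short of the reported tool point. Because of that, my first grasp only caught the top of the knob and slipped off. It nudged the crank about 5° before I gripped again lower down.

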